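# Swap the flagged cover panel in the slanted rack for the repaired one

## Robot

A 6-joint arm with a two-finger parallel gripper is mounted at the origin on the work surface. World frame = base frame: x ahead of the robot, y to its left, z up, the work surface at z = 0. Lengths are in m, angles in rad, forces in N, time in s.
With the tool pointing down it reaches from about 0.375 to 0.9 m from the base axis. Payload 3.1 kg.
Tool frame: the origin (TCP) lies midway between the tips of the shut fingers; the grasp point (between the pads) lies 19 mm behind it (manip.grasp_offset is the distance from the TCP to the grasp point, in m); z points along the fingers, y is the line along which they close (so a half turn about z gives the same grasp; the last joint's range is limited). The gripper opens to 85 mm and grips with 20 to 120 N. Pads are 22 mm wide; open, the fingers measure 114 mm over their backs; the gripper's body (76 mm by 85 mm) begins 54 mm behind the grasp point. The pads swing forward as they close: fully open they stand 13 mm farther back than shut.
Start: joints at [-1.333, 0.527, 1.433, -0, 1.181, -0.178], TCP at [0.252, -0.572, 0.231] pointing down, gripper open.
Joint ranges: [-3.08, 3.08], [-0.75, 2.2], [0.22, 2.44], [-1.43, 4.57], [0, 2.65], [-2.85, 2.85]. Speed limits (rad/s): [2.79, 2.79, 3.14, 3.14, 3.14, 3.14].

## Interface

Orientations are given as a unit quaternion [x, y, z, w].
In Python, from station import sensors, cams, order, manip gives the robot as it stands.
- The arm moves only by the tool move_arm, never from a script. Its argument "targets" is a list of rows, each an object of numbers: "dx", "dy", "dz": the shift along the world's x, y, z normalised to -1 to 1, where 1 is 25 mm; "rx", "ry", "rz": the turn, a rotation vector about the world's x, y, z normalised to -1 to 1, where 1 is 30 degrees. A call has exactly 10 rows; each row shifts and turns the commanded pose from where the row before left it; what a row does not reach is not made up. A row lasts 1/8 s, in which the tool goes at most 62.5 mm and 10.7 degrees, less where a joint would pass 70% of its speed; a pose out of reach is approached as far as the arm can. A call with a number of a shift or a turn outside -1 to 1 is refused whole. A call with a gripper value outside its range is refused whole. "claw" is the opening in per cent of the stroke, from 0 (shut) to 100 (fully open), set as the call begins (left out, the last holds). The fingers move at their own pace and stop on an object; "newtons" is the grip in N (left out, the last holds). Time passes only in rows, so rows that do not move let the fingers close, or fill a call up. It gives the time, the measured TCP pose, the force, the opening and the grip force at its end, in the units of the state.
- sensors.sense(): the state, without advancing time (a new reading comes with each control period).
- cams.snapshot(name): name is "side" or "top" or "wrist"; returns the picture (420x560x3 uint8, red, green, blue); there is no depth.
- cams.camera_model(name): a dict with "fx", "fy", "cx", "cy" (pixels), "distortion" ([k1, k2, p1, p2, k3] as OpenCV has them; the pictures are not rectified), "extrinsics" (4x4, takes a point from world to camera coordinates). Camera axes: x right, y down, z forward; pixel columns grow to the right and rows downward; lengths in m; the calibration is good to about 2 mm. A picture is of the moment at which its call begins: read the wrist's pose just before it. camera_model takes no time and is no camera call; for the wrist camera it gives the pose at the moment of the call.
- order.sign_off(): hands the job in; it is judged then, once.
The state is a dict: "t": time; "q": joint angles; "qd": joint speeds; "tau": joint torques, N m; "tcp_pos": TCP position; "tool_rot": TCP orientation; "force": force on the tool from outside, world axes, zero at the start; "ft_torque": the same for the moment, N m; "finger_gap": opening from 0.0 (shut) to 1.0 (fully open); "gripper_force": force on a finger pad.
Only numpy, scipy, OpenCV 4.12 (cv2) and the standard library are available. Lean on these libraries where they do the work, as an engineer would, in place of code of your own. Each camera call takes 0.05 s, during which the arm holds its last target. There are 200 camera calls.

## Task

One of the four cover panels in the slanted blue rack is flagged with red tape for rework: draw it out and slide it fully home in the empty bench stand, then slide the grey repaired panel from the other stand fully home into the rack slot that this leaves free, both upright like the rest (same edge up). Guide each panel down by hand to its seat instead of letting it drop, and leave the three good panels and everything else on the bench as they are.

Things in the scene. Friction and masses are not known exactly. Their poses are not given: they have to be found in the camera images.
- rack: Fixed blue rack, plywood base 170 x 212 mm, four parallel slots 52 mm apart along own y, all full at the start. Origin on the bench below the row's middle, z up. Each slot lies in the upright plane of own x and z and leans 30 degrees from vertical towards the holder's own -x: in rack axes a panel slides out along (-0.5, 0, 0.866); its width lies along (0.866, 0, 0.5), its thickness along y.
- slot_1 (a point): Rack slot 1 (rack y -78 mm): middle of its floor, 45 mm above the bench, where the middle of a fully home panel's bottom edge comes (it sags up to 2 mm towards the lower channel, on own -x). Axes as the rack's. Aluminium U channels take the panel's side edges: slot 11 mm wide, 114 mm between channel bottoms, straight up to 76 mm from the floor, then flared to 90 mm.
- slot_2 (a point): Rack slot 2 (rack y -26 mm): middle of its floor, 45 mm above the bench, where the middle of a fully home panel's bottom edge comes (it sags up to 2 mm towards the lower channel, on own -x). Axes as the rack's. Aluminium U channels take the panel's side edges: slot 11 mm wide, 114 mm between channel bottoms, straight up to 76 mm from the floor, then flared to 90 mm.
- slot_3 (a point): Rack slot 3 (rack y +26 mm): middle of its floor, 45 mm above the bench, where the middle of a fully home panel's bottom edge comes (it sags up to 2 mm towards the lower channel, on own -x). Axes as the rack's. Aluminium U channels take the panel's side edges: slot 11 mm wide, 114 mm between channel bottoms, straight up to 76 mm from the floor, then flared to 90 mm.
- slot_4 (a point): Rack slot 4 (rack y +78 mm): middle of its floor, 45 mm above the bench, where the middle of a fully home panel's bottom edge comes (it sags up to 2 mm towards the lower channel, on own -x). Axes as the rack's. Aluminium U channels take the panel's side edges: slot 11 mm wide, 114 mm between channel bottoms, straight up to 76 mm from the floor, then flared to 90 mm.
- stand_a: Fixed bench stand A for one panel, plywood base 170 x 60 mm, blue bars. One of the two like stands holds the grey panel, the other is empty. Origin on the bench below its seat, z up. Its slot is made, sized and leaned as the rack's (out along (-0.5, 0, 0.866) in stand axes).
- stand_a_seat (a point): Seat of stand A: middle of its slot's floor, 45 mm above the bench, where the middle of a fully home panel's bottom edge comes. Axes as the stand's. Channels as in the rack's slots.
- stand_b: Fixed bench stand B for one panel, plywood base 170 x 60 mm, blue bars. One of the two like stands holds the grey panel, the other is empty. Origin on the bench below its seat, z up. Its slot is made, sized and leaned as the rack's (out along (-0.5, 0, 0.866) in stand axes).
- stand_b_seat (a point): Seat of stand B: middle of its slot's floor, 45 mm above the bench, where the middle of a fully home panel's bottom edge comes. Axes as the stand's. Channels as in the rack's slots.
- panel_flagged: Cream cover panel with red tape round both top corners (26 x 22 mm each), in one of the rack's slots at the start. 110 mm wide (own x), 8 mm thick (own y), 130 mm tall (own z), with a 60 x 45 mm window below a solid 50 mm top band. Origin: middle of its bottom edge; own z runs to the top edge. Rigid plastic, about 0.1 kg. 
- panel_repaired: Cover panel in mid-grey primer, no tape, in one of the two stands at the start. 110 mm wide (own x), 8 mm thick (own y), 130 mm tall (own z), with a 60 x 45 mm window below a solid 50 mm top band. Origin: middle of its bottom edge; own z runs to the top edge. Rigid plastic, about 0.1 kg. 
- panel_good_1: Good panel 1: cream, no tape, size and axes as the flagged one; in the rack, to be left there. Home panels stand 54 mm clear of the straight channels, with 44 mm free between neighbours.
- panel_good_2: Good panel 2: cream, no tape, size and axes as the flagged one; in the rack, to be left there. Home panels stand 54 mm clear of the straight channels, with 44 mm free between neighbours.
- panel_good_3: Good panel 3: cream, no tape, size and axes as the flagged one; in the rack, to be left there. Home panels stand 54 mm clear of the straight channels, with 44 mm free between neighbours.
- glue_yellow: Yellow dropper bottle, 36 mm across, 122 mm tall with its white nozzle; origin under its centre. Bystander.
- glue_white: White dropper bottle, 36 mm across, 122 mm tall; origin under its centre. Bystander.
- tape_roll: Yellow roll of masking tape lying flat, 100 mm across, 25 mm high; origin under its centre. Bystander.
- pliers: Pliers with red handles lying flat, 165 mm long, 15 mm high; origin near the pivot, jaws along own +x. Bystander.
- pot: White round pot lid, 72 mm across, 20 mm high; origin under its centre. Bystander.
- file: Flat file with a wooden handle, 220 mm long along own x, 22 mm high; origin near its middle. Bystander.
- brush: Brush, 170 mm long along own x, lying flat. Bystander.
- sanding_block: Cork sanding block 100 x 60 x 31 mm; origin under its centre. Bystander.
There are look-alikes about, which are no part of the job. Leave any pink or purple look-alike of the stand_a alone. What is shaped like the panel_repaired but purple is not meant.

How it is judged:
At the end, for the whole second after the job is handed in: Taped panel in a stand, grey panel and the three good ones in rack slots: each bottom-edge middle within 7 mm of its seat, face within 5 degrees of the slot plane; the two moved ones lean 25 to 35 degrees, released, at rest; bystanders within 30 mm of their start (((distance between panel_flagged and stand_a_seat below 0.007 m and angle between the y axis of panel_flagged and the y axis of stand_a_seat, either way round below 0.09 rad) or (distance between panel_flagged and stand_b_seat below 0.007 m and angle between the y axis of panel_flagged and the y axis of stand_b_seat, either way round below 0.09 rad)) and ((distance between panel_repaired and slot_1 below 0.007 m and angle between the y axis of panel_repaired and the y axis of slot_1, either way round below 0.09 rad) or (distance between panel_repaired and slot_2 below 0.007 m and angle between the y axis of panel_repaired and the y axis of slot_2, either way round below 0.09 rad) or (distance between panel_repaired and slot_3 below 0.007 m and angle between the y axis of panel_repaired and the y axis of slot_3, either way round below 0.09 rad) or (distance between panel_repaired and slot_4 below 0.007 m and angle between the y axis of panel_repaired and the y axis of slot_4, either way round below 0.09 rad)) and contact force between the fingers and panel_flagged below 0.05 N and linear speed of each of panel_flagged, panel_repaired below 0.02 m/s and angle between panel_flagged's own z axis and vertical between 0.43 and 0.62 rad and contact force between the fingers and panel_repaired below 0.05 N and angle between panel_repaired's own z axis and vertical between 0.43 and 0.62 rad and ((distance between panel_good_1 and slot_1 below 0.007 m and angle between the y axis of panel_good_1 and the y axis of slot_1, either way round below 0.09 rad) or (distance between panel_good_1 and slot_2 below 0.007 m and angle between the y axis of panel_good_1 and the y axis of slot_2, either way round below 0.09 rad) or (distance between panel_good_1 and slot_3 below 0.007 m and angle between the y axis of panel_good_1 and the y axis of slot_3, either way round below 0.09 rad) or (distance between panel_good_1 and slot_4 below 0.007 m and angle between the y axis of panel_good_1 and the y axis of slot_4, either way round below 0.09 rad)) and ((distance between panel_good_2 and slot_1 below 0.007 m and angle between the y axis of panel_good_2 and the y axis of slot_1, either way round below 0.09 rad) or (distance between panel_good_2 and slot_2 below 0.007 m and angle between the y axis of panel_good_2 and the y axis of slot_2, either way round below 0.09 rad) or (distance between panel_good_2 and slot_3 below 0.007 m and angle between the y axis of panel_good_2 and the y axis of slot_3, either way round below 0.09 rad) or (distance between panel_good_2 and slot_4 below 0.007 m and angle between the y axis of panel_good_2 and the y axis of slot_4, either way round below 0.09 rad)) and ((distance between panel_good_3 and slot_1 below 0.007 m and angle between the y axis of panel_good_3 and the y axis of slot_1, either way round below 0.09 rad) or (distance between panel_good_3 and slot_2 below 0.007 m and angle between the y axis of panel_good_3 and the y axis of slot_2, either way round below 0.09 rad) or (distance between panel_good_3 and slot_3 below 0.007 m and angle between the y axis of panel_good_3 and the y axis of slot_3, either way round below 0.09 rad) or (distance between panel_good_3 and slot_4 below 0.007 m and angle between the y axis of panel_good_3 and the y axis of slot_4, either way round below 0.09 rad)) and distance of each of glue_yellow, glue_white, tape_roll, pliers, pot, file, brush, sanding_block from where it was at the start of the episode below 0.03 m); the robot touches nothing.
It fails at once if the flagged panel is let go and falls while more than 25 mm short of a seat (distance between panel_flagged and slot_1 above 0.025 m and distance between panel_flagged and slot_2 above 0.025 m and distance between panel_flagged and slot_3 above 0.025 m and distance between panel_flagged and slot_4 above 0.025 m and distance between panel_flagged and stand_a_seat above 0.025 m and distance between panel_flagged and stand_b_seat above 0.025 m and contact force between the fingers and panel_flagged below 0.05 N and linear speed of panel_flagged above 0.25 m/s).
It fails at once if the repaired panel is let go and falls while more than 25 mm short of a seat (distance between panel_repaired and slot_1 above 0.025 m and distance between panel_repaired and slot_2 above 0.025 m and distance between panel_repaired and slot_3 above 0.025 m and distance between panel_repaired and slot_4 above 0.025 m and distance between panel_repaired and stand_a_seat above 0.025 m and distance between panel_repaired and stand_b_seat above 0.025 m and contact force between the fingers and panel_repaired below 0.05 N and linear speed of panel_repaired above 0.25 m/s).
It fails at once if a good panel is pulled, knocked or shifted by more than 15 mm (distance of any of panel_good_1, panel_good_2, panel_good_3 from where it was at the start of the episode above 0.015 m).
It fails at once if a bystander is moved by more than 30 mm (distance of any of glue_yellow, glue_white, tape_roll, pliers, pot, file, brush, sanding_block from where it was at the start of the episode above 0.03 m).
It also fails if it takes over 69 s, if anything falls off the work surface, if the arm or the gripper's body presses on something with over 40 N, if the wrist force passes 120 N, or if a joint passes its speed limit or range.

## Working session

There is one attempt and no reset: what is moved stays moved. The work goes in short steps, Python scripts to look and compute and a tool call to move; the robot and the scene stay as the last step left them, time stands still between calls to the robot, and variables do not carry over. Pictures are saved under pics/ and viewed, at most 10 in all, crops included, and the job is handed in when it is done.

Besides the shell and the picture viewer there is one more tool, called after "Call:" by a JSON object that holds its "name" and its "arguments", one argument or row to a line. move_arm: Moves the arm, as the interface text tells. Scaled input: -1 to 1 covers 25 mm each way for a shift and 30 degrees each way for a turn. Its arguments: {"type":"object","properties":{"targets":{"type":"array"},"claw":{"type":"number"},"newtons":{"type":"number"}},"required":["targets"]}

```bash
mkdir -p pics
python3 - <<'E'
from station import sensors, cams, order, manip
import cv2,numpy as np
s=sensors.sense();print({k:np.round(v,3).tolist() for k,v in s.items()})
print(manip.grasp_offset,dir(manip))
for n in("side","top"):
    im=cams.snapshot(n);cv2.imwrite(f"pics/{n}0.png",im[:,:,::-1]);m=cams.camera_model(n)
    print(n,{k:np.round(v,4).tolist() for k,v in m.items()})
E
```

```text
{'t': 0.0, 'q': [-1.333, 0.528, 1.434, -0.0, 1.181, -0.178], 'qd': [-0.0, -0.001, -0.0, -0.0, -0.001, -0.0], 'tau': [0.0, -44.234, -17.802, -0.0, 0.009, -0.0], 'tcp_pos': [0.252, -0.571, 0.23], 'tool_rot': [0.978, 0.206, -0.0, -0.001], 'force': [0.401, -0.189, 0.842], 'ft_torque': [-0.056, -0.015, 0.034], 'gripper_force': 0.0, 'finger_gap': 1.001}
0.0187 ['PlanningError', '__class__', '__delattr__', '__dict__', '__dir__', '__doc__', '__eq__', '__format__', '__ge__', '__getattribute__', '__getstate__', '__gt__', '__hash__', '__init__', '__init_subclass__', '__le__', '__lt__', '__module__', '__ne__', '__new__', '__reduce__', '__reduce_ex__', '__repr__', '__setattr__', '__sizeof__', '__str__', '__subclasshook__', '__weakref__', 'grasp_offset']
side {'fx': 432.8816, 'fy': 432.8816, 'cx': 277.8553, 'cy': 206.5574, 'distortion': [0.0268, 0.0, 0.0, 0.0, 0.0], 'extrinsics': [[-0.7971, -0.6038, -0.0091, 0.3792], [-0.3671, 0.4964, -0.7867, 0.2667], [0.4795, -0.6237, -0.6173, 1.0097], [0.0, 0.0, 0.0, 1.0]]}
top {'fx': 401.8396, 'fy': 401.8396, 'cx': 280.7777, 'cy': 205.4639, 'distortion': [-0.0623, 0.0, 0.0, 0.0, 0.0], 'extrinsics': [[-0.0264, -0.9996, -0.0041, -0.0351], [-0.9988, 0.0265, -0.0404, 0.5074], [0.0405, 0.003, -0.9992, 1.0763], [0.0, 0.0, 0.0, 1.0]]}
```

View pics/top0.png

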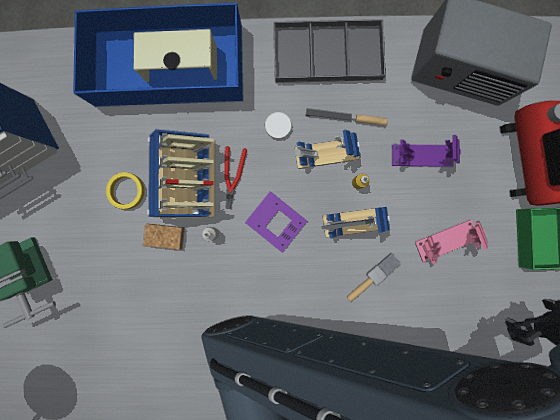

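View pics/side0.png

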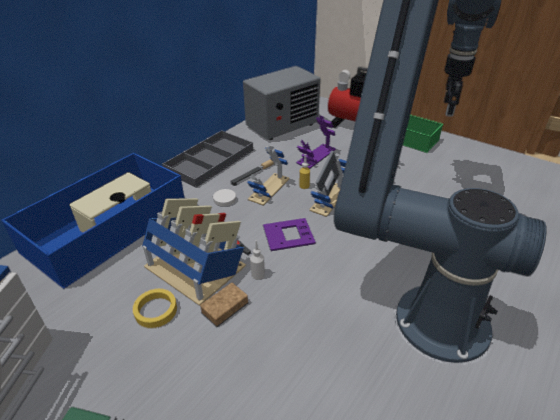

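The top view shows the blue rack at (182,175) with four panels, red tape on the third row at about (185,183). There are two blue stands: (328,150), which looks empty, and (356,222), which seems to hold the grey panel. The look-alikes are a purple stand (425,152), a pink stand (450,240) and a purple panel (276,221). I'll confirm this in one enlarged crop.

Run:
```python
import cv2,numpy as np
im=cv2.imread("pics/top0.png")
a=cv2.resize(im[120:225,140:225],None,fx=4.7,fy=4.7,interpolation=cv2.INTER_CUBIC)
b=cv2.resize(im[125:245,290:395],None,fx=3.8,fy=4.1,interpolation=cv2.INTER_CUBIC)
h=max(a.shape[0],b.shape[0]);f=lambda x:cv2.copyMakeBorder(x,0,h-x.shape[0],0,0,0)
cv2.imwrite("pics/crop.png",cv2.hconcat([f(a),f(b)]))
```

```text
(no output)
```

View pics/crop.png

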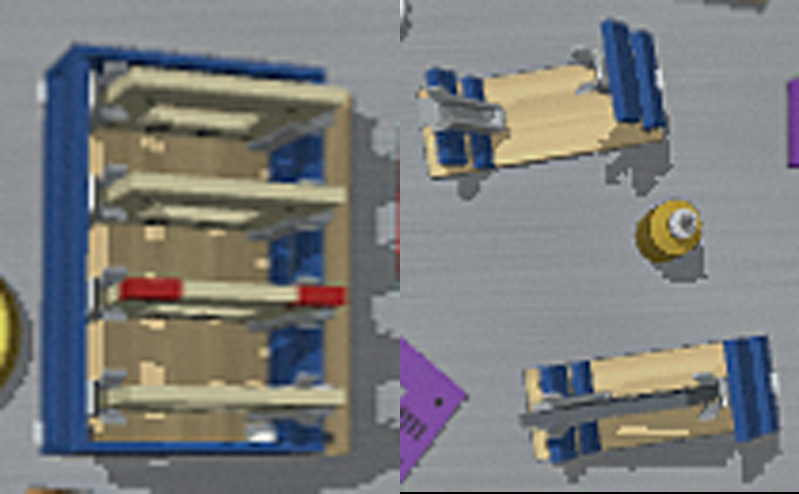

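The crop confirms it. The flagged panel is the third rack row from the top of the picture, with red at crop (150,290) and (322,295). The empty stand is the upper one, and the lower stand holds the grey panel. Next I'll look at the side view enlarged and find the tape blobs in both views.

```bash
cat > h.py <<'E'
import cv2,numpy as np
from station import sensors,cams,manip
M={n:cams.camera_model(n) for n in("side","top")}
def KD(m):return np.array([[m["fx"],0,m["cx"]],[0,m["fy"],m["cy"]],[0,0,1]]),np.array(m["distortion"])
def ray(m,uv):
    K,D=KD(m);E=np.array(m["extrinsics"]);p=cv2.undistortPoints(np.array([[uv]],float),K,D)[0,0]
    d=E[:3,:3].T@np.r_[p,1];return -E[:3,:3].T@E[:3,3],d/np.linalg.norm(d)
def onz(m,uv,z):
    o,d=ray(m,uv);return o+d*(z-o[2])/d[2]
def tri(m1,u1,m2,u2):
    o1,d1=ray(m1,u1);o2,d2=ray(m2,u2);t=np.linalg.lstsq(np.c_[d1,-d2],o2-o1,rcond=None)[0]
    a,b=o1+t[0]*d1,o2+t[1]*d2;return (a+b)/2,np.linalg.norm(a-b)*1e3
def proj(m,P):
    E=np.array(m["extrinsics"]);K,D=KD(m);return cv2.projectPoints(np.atleast_2d(np.array(P,float)),cv2.Rodrigues(E[:3,:3])[0],E[:3,3],K,D)[0][:,0]
E
python3 - <<'E'
from h import *
im=cv2.imread("pics/side0.png")
a=cv2.resize(im[185:300,130:260],None,fx=3.4,fy=3.4,interpolation=cv2.INTER_CUBIC)
b=cv2.resize(im[135:225,240:355],None,fx=3,fy=3.4,interpolation=cv2.INTER_CUBIC)
h=a.shape[0];cv2.imwrite("pics/crop2.png",cv2.hconcat([a,cv2.copyMakeBorder(b,0,h-b.shape[0],0,0,0)]))
for n in("side","top"):
    r=cv2.imread(f"pics/{n}0.png").astype(int);k=((r[:,:,2]>110)&(r[:,:,1]<70)).astype(np.uint8)
    k[:, :130]=0;k[:,280:]=0
    N,L,S,C=cv2.connectedComponentsWithStats(k)
    for i in range(1,N):
        if S[i,4]>5:print(n,S[i],C[i].round(1))
E
```

```text
side [220 213   5   2   6] [221.7 213.2]
side [192 214  11  10  40] [195.5 217.4]
side [237 241   3   3   8] [237.9 242.1]
top [224 146  23  47 298] [233.  169.1]
top [165 179  13   5  45] [171.3 180.7]
top [204 181   9   4  31] [208.3 182.3]
```

View pics/crop2.png

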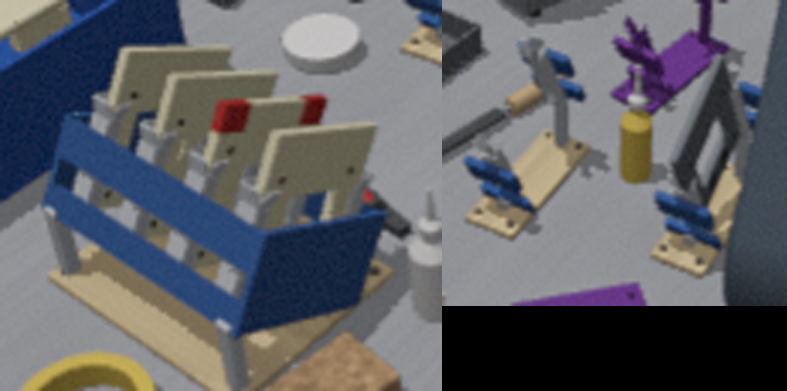

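The side crop shows the rack's tall, post-borne wall on the near (+y) side, so rack +x runs along world +y. Both stands have their tall channel at the far end, so their +x runs along -y. Next come coarse positions and a check of the sizes.

Run:
```python
from h import *
np.set_printoptions(precision=4,suppress=True)
t=M["top"];s=M["side"]
c=lambda x,y:(140+x/4.7,120+y/4.7)
for nm,l,r in(("flag",(120,288),(345,295)),("p4",(106,398),(345,397)),("p2",(118,180),(345,195)),("p1",(118,75),(350,92))):
    a=onz(t,c(*l),.185);b=onz(t,c(*r),.130);print(nm,a,b,np.hypot(*(a-b)[:2]))
# side corners flagged: high corner, low corner (crop scale 3.4, off 130,185)
d=lambda x,y:(130+x/3.4,185+y/3.4)
print(tri(t,c(120,288),s,d(217,103)),tri(t,c(345,295),s,d(325,97)))
print("p4 hi/lo",tri(t,c(106,398),s,d(272,137)),tri(t,c(345,397),s,d(376,125)))
e=lambda x,y:(290+(x-400)/3.8,125+y/4.1)
for nm,l,r in(("grey",(523,416),(722,385)),):
    a=onz(t,e(*l),.130);b=onz(t,e(*r),.185);print(nm,a,b,np.hypot(*(a-b)[:2]))
for nm,q in(("baseE",[(433,178),(423,90),(660,60),(665,140)]),("baseG",[(545,462),(525,370),(770,335),(778,435)])):
    for p in q:print(nm,onz(t,e(*p),.012))
```

```text
flag [0.5616 0.2132 0.185 ] [0.5607 0.1125 0.13  ] 0.10072537566417025
p4 [0.5082 0.2208 0.185 ] [0.5082 0.1135 0.13  ] 0.1073338578171052
p2 [0.6146 0.2136 0.185 ] [0.6124 0.1115 0.13  ] 0.10204888572619436
p1 [0.6665 0.2131 0.185 ] [0.666  0.1081 0.13  ] 0.10503582171665841
(array([0.5621, 0.2136, 0.185 ]), np.float64(1.167553930467034)) (array([0.5607, 0.1129, 0.1256]), np.float64(1.1253958764816008))
p4 hi/lo (array([0.5066, 0.2192, 0.1863]), np.float64(3.800189983468154)) (array([0.508 , 0.114 , 0.1247]), np.float64(1.1545840885061056))
grey [ 0.4483 -0.1474  0.13  ] [ 0.463  -0.2615  0.185 ] 0.11510460609900872
baseE [ 0.6054 -0.0997  0.012 ]
baseE [ 0.6643 -0.0942  0.012 ]
baseE [ 0.6801 -0.2648  0.012 ]
baseE [ 0.6265 -0.2664  0.012 ]
baseG [ 0.416  -0.1738  0.012 ]
baseG [ 0.4768 -0.1614  0.012 ]
baseG [ 0.4952 -0.337   0.012 ]
baseG [ 0.4291 -0.3403  0.012 ]
```

The triangulation fits: the flagged panel's top corners lie at z 0.185 and 0.126 at x≈0.561, the pitch is 52 mm, and it sits in slot 3. Now I'll go over the stands for a close look on the way.

Call:
{"name": "move_arm", "arguments": {
  "targets": [
    {"dx": 0.56,"dy": 0.74,"dz": 0.4,"rz": 0.11},
    {"dx": 0.56,"dy": 0.74,"dz": 0.4,"rz": 0.11},
    {"dx": 0.56,"dy": 0.74,"dz": 0.4,"rz": 0.11},
    {"dx": 0.56,"dy": 0.74,"dz": 0.4,"rz": 0.11},
    {"dx": 0.56,"dy": 0.74,"dz": 0.4,"rz": 0.11},
    {"dx": 0.56,"dy": 0.74,"dz": 0.4,"rz": 0.11},
    {"dx": 0.56,"dy": 0.74,"dz": 0.4,"rz": 0.11},
    {"dx": 0.56,"dy": 0.74,"dz": 0.4,"rz": 0.11},
    {"dx": 0.56,"dy": 0.74,"dz": 0.4,"rz": 0.11},
    {"dx": 0.56,"dy": 0.74,"dz": 0.4,"rz": 0.11}
  ],
  "claw": 35,
  "newtons": 60
}}

```text
schema error: expected keys dx, dy, dz, rx, ry, rz
```

Call:
{"name": "move_arm", "arguments": {
  "targets": [
    {"dx": 0.56,"dy": 0.74,"dz": 0.4,"rz": 0.11},
    {"dx": 0.56,"dy": 0.74,"dz": 0.4,"rz": 0.11},
    {"dx": 0.56,"dy": 0.74,"dz": 0.4,"rz": 0.11},
    {"dx": 0.56,"dy": 0.74,"dz": 0.4,"rz": 0.11},
    {"dx": 0.56,"dy": 0.74,"dz": 0.4,"rz": 0.11},
    {"dx": 0.56,"dy": 0.74,"dz": 0.4,"rz": 0.11},
    {"dx": 0.56,"dy": 0.74,"dz": 0.4,"rz": 0.11},
    {"dx": 0.56,"dy": 0.74,"dz": 0.4,"rz": 0.11},
    {"dx": 0.56,"dy": 0.74,"dz": 0.4,"rz": 0.11},
    {"dx": 0.0,"dy": 0.0,"dz": 0.0,"rz": 0.11}
  ]
}}

```text
schema error: expected keys dx, dy, dz, rx, ry, rz
```

Run:
```python
from h import *
m=cams.camera_model("wrist");im=cams.snapshot("wrist");cv2.imwrite("pics/w1.png",im[:,:,::-1])
import json;json.dump({k:np.array(v).tolist() for k,v in m.items()},open("w1.json","w"))
E=np.array(m["extrinsics"]);print((-E[:3,:3].T@E[:3,3]).round(3),E[2,:3].round(3),m["fx"]);s=sensors.sense();print(s["tcp_pos"],s["tool_rot"],s["q"])
im=cams.snapshot("top");cv2.imwrite("pics/top1.png",im[:,:,::-1])
```

```text
[ 0.33  -0.537  0.373] [-0.301 -0.131 -0.945] 360.56455114961307
[ 0.2523273  -0.57120443  0.23055076] [ 9.78464167e-01  2.06415056e-01 -3.90679589e-05 -8.35365022e-04] [-1.33351829e+00  5.28267174e-01  1.43360396e+00 -3.13930064e-05
  1.18139383e+00 -1.78529541e-01]
```

View pics/w1.png

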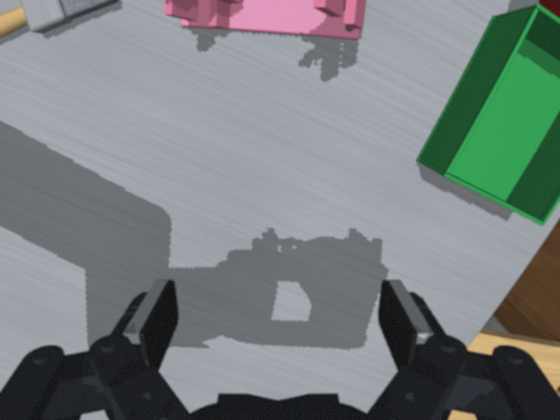

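The wrist camera works; this view shows only the pink look-alike stand, the green bin and shadows. Every row needs all six keys, so I'll resend the move that way.

Call:
{"name": "move_arm", "arguments": {
  "targets": [
    {"dx": 0.64,"dy": 0.74,"dz": 0.4,"rx": 0,"ry": 0,"rz": 0.11},
    {"dx": 0.64,"dy": 0.74,"dz": 0.4,"rx": 0,"ry": 0,"rz": 0.11},
    {"dx": 0.64,"dy": 0.74,"dz": 0.4,"rx": 0,"ry": 0,"rz": 0.11},
    {"dx": 0.64,"dy": 0.74,"dz": 0.4,"rx": 0,"ry": 0,"rz": 0.11},
    {"dx": 0.64,"dy": 0.74,"dz": 0.4,"rx": 0,"ry": 0,"rz": 0.11},
    {"dx": 0.64,"dy": 0.74,"dz": 0.4,"rx": 0,"ry": 0,"rz": 0.11},
    {"dx": 0.64,"dy": 0.74,"dz": 0.4,"rx": 0,"ry": 0,"rz": 0.11},
    {"dx": 0.64,"dy": 0.74,"dz": 0.4,"rx": 0,"ry": 0,"rz": 0.11},
    {"dx": 0.64,"dy": 0.74,"dz": 0.4,"rx": 0,"ry": 0,"rz": 0.11},
    {"dx": 0.64,"dy": 0.74,"dz": 0.4,"rx": 0,"ry": 0,"rz": 0.11}
  ],
  "claw": 35,
  "newtons": 60
}}

```text
t: 1.45
tcp_pos: [0.4136, -0.3848, 0.3324]
tool_rot: [0.878, 0.478, 0.0, 0.0]
force: [0.2, -0.4, 0.6]
finger_gap: 0.348
gripper_force: 0.0
```

Call:
{"name": "move_arm", "arguments": {
  "targets": [
    {"dx": 0.64,"dy": 0.74,"dz": 0.4,"rx": 0,"ry": 0,"rz": 0.11},
    {"dx": 0.64,"dy": 0.74,"dz": 0.4,"rx": 0,"ry": 0,"rz": 0.11},
    {"dx": 0.64,"dy": 0.74,"dz": 0.4,"rx": 0,"ry": 0,"rz": 0.11},
    {"dx": 0.64,"dy": 0.74,"dz": 0.4,"rx": 0,"ry": 0,"rz": 0.11},
    {"dx": 0.64,"dy": 0.74,"dz": 0.4,"rx": 0,"ry": 0,"rz": 0.11},
    {"dx": 0.64,"dy": 0.74,"dz": 0.4,"rx": 0,"ry": 0,"rz": 0.11},
    {"dx": 0.64,"dy": 0.74,"dz": 0.4,"rx": 0,"ry": 0,"rz": 0.11},
    {"dx": 0.64,"dy": 0.74,"dz": 0.4,"rx": 0,"ry": 0,"rz": 0.11},
    {"dx": 0.64,"dy": 0.74,"dz": 0.4,"rx": 0,"ry": 0,"rz": 0.11},
    {"dx": 0,"dy": 0,"dz": 0,"rx": 0,"ry": 0,"rz": 0.11}
  ]
}}

```text
t: 2.7
tcp_pos: [0.5578, -0.2174, 0.423]
tool_rot: [0.706, 0.709, 0.001, 0.001]
force: [-0.2, -0.8, -1.2]
finger_gap: 0.351
gripper_force: 0.0
```

Run:
```python
from h import *
m=cams.camera_model("wrist");im=cams.snapshot("wrist");cv2.imwrite("pics/w2.png",cv2.resize(im[:,:,::-1],None,fx=1.4,fy=1.4,interpolation=cv2.INTER_CUBIC))
import json;json.dump({k:np.array(v).tolist() for k,v in m.items()},open("w2.json","w"))
E=np.array(m["extrinsics"]);print((-E[:3,:3].T@E[:3,3]).round(3),E[2,:3].round(3),m["fx"]);s=sensors.sense();print(s["t"],s["tcp_pos"],s["tool_rot"],s["q"])
```

```text
[ 0.558 -0.133  0.565] [ 0.004 -0.329 -0.944] 360.56455114961307
2.75 [ 0.55718819 -0.21793684  0.42243676] [7.05525708e-01 7.08683937e-01 2.27336371e-04 7.07743163e-04] [-5.59516603e-01  3.37261317e-01  1.22292640e+00  1.29415669e-04
  1.57992386e+00 -5.63981742e-01]
```

View pics/w2.png

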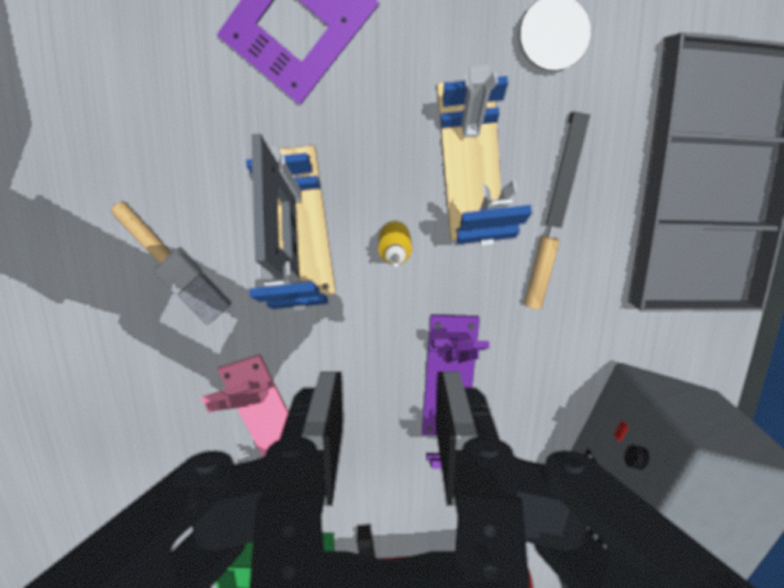

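The wrist view at 1.4x shows the empty blue stand at (480,160), the grey panel's stand at (290,225) with the panel's top edge on its left, and the yellow bottle at (395,243). One enlargement gives me pick points.

Run:
```python
from h import *
im=cv2.resize(cv2.imread("pics/w2.png"),(560,420),interpolation=cv2.INTER_AREA)
a=im[40:180,165:250];b=im[40:180,305:390]
g=cv2.resize(cv2.hconcat([a,b]),None,fx=4.25,fy=4.25,interpolation=cv2.INTER_CUBIC);print(g.shape)
cv2.imwrite("pics/crop3.png",g)
```

```text
(595, 722, 3)
```

View pics/crop3.png

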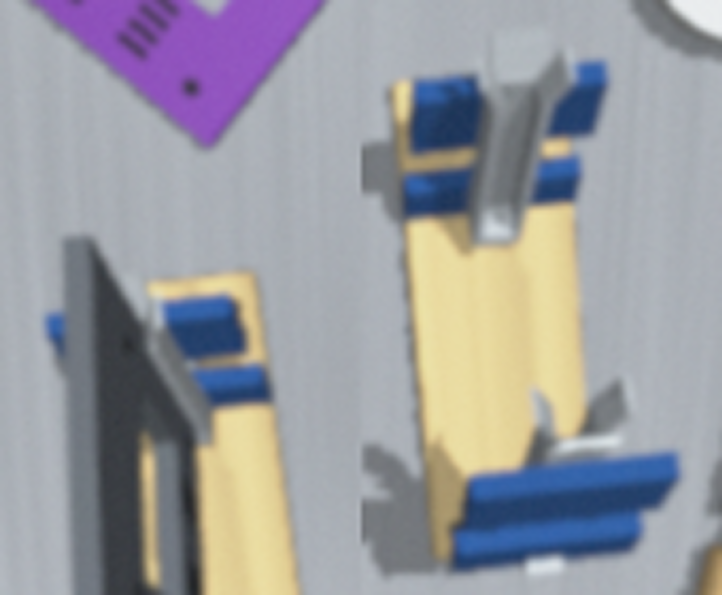

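The crop shows the grey panel's top-edge low corner at (80,238). On the empty stand it shows the lower channel's floor end at (497,237), the upper channel's mouth at about (583,393), and the base edges. I'll turn these into points.

Run:
```python
from h import *
import json
np.set_printoptions(precision=4,suppress=True)
w=json.load(open("w2.json"));t=M["top"];s=M["side"]
L=lambda x,y:(165+x/4.25,40+y/4.25);R=lambda x,y:(305+(x-361.25)/4.25,40+y/4.25)
e=lambda x,y:(290+(x-400)/3.8,125+y/4.1)
g=lambda x,y:(240+(x-442)/3,135+y/3.4)
print("grey lo",tri(w,L(80,238),t,e(523,416)),"plane",onz(w,L(80,238),.130),onz(t,e(523,416),.130))
print("grey hi",tri(w,(187,187),t,e(722,385)),onz(w,(187,187),.185),onz(t,e(722,385),.185))
print("grey lo side",tri(w,L(80,238),s,g(675,160)),"hi",tri(w,(187,187),s,g(722,60)))
for z in(.009,.015):
  q={k:onz(w,R(*p),z) for k,p in dict(TL=(393,83),l1=(407,215),l2=(432,480),r1=(578,205),r2=(585,400)).items()}
  print(z,q);d=q["l2"]-q["TL"];d/=np.linalg.norm(d);n=np.array([-d[1],d[0],0]);print("dir",np.degrees(np.arctan2(d[1],d[0])),"w",(q["r1"]-q["TL"])@n,(q["r2"]-q["TL"])@n)
  print("greybase",onz(w,L(150,285),z),onz(w,L(250,272),z),onz(w,L(298,595),z))
print("lowch",onz(w,R(497,237),.02),"upmouth",onz(w,R(583,393),.150),"lowtop",onz(w,R(533,45),.095))
print("top lowch inner end",onz(t,e(500,118),.02),"lowtop",onz(t,e(420,108),.095))
```

```text
grey lo (array([ 0.4487, -0.1462,  0.1309]), np.float64(2.2451679481921607)) plane [ 0.4488 -0.1452  0.13  ] [ 0.4483 -0.1474  0.13  ]
grey hi (array([ 0.461 , -0.2505,  0.1868]), np.float64(21.11139280728927)) [ 0.4591 -0.2403  0.185 ] [ 0.463  -0.2615  0.185 ]
grey lo side (array([ 0.4459, -0.1468,  0.1267]), np.float64(5.056853209683998)) hi (array([ 0.4553, -0.2442,  0.1735]), np.float64(1.9217986266119205))
0.009 {'TL': array([ 0.6092, -0.0972,  0.009 ]), 'l1': array([ 0.6153, -0.141 ,  0.009 ]), 'l2': array([ 0.6277, -0.2345,  0.009 ]), 'r1': array([ 0.6752, -0.1367,  0.009 ]), 'r2': array([ 0.6821, -0.2047,  0.009 ])}
dir -82.32255046063564 w 0.060124496265477785 0.057910411520207386
greybase [ 0.4426 -0.1651  0.009 ] [ 0.4783 -0.1608  0.009 ] [ 0.4916 -0.2784  0.009 ]
0.015 {'TL': array([ 0.6086, -0.0976,  0.015 ]), 'l1': array([ 0.6147, -0.1409,  0.015 ]), 'l2': array([ 0.6269, -0.2334,  0.015 ]), 'r1': array([ 0.6739, -0.1367,  0.015 ]), 'r2': array([ 0.6808, -0.2039,  0.015 ])}
dir -82.32255046063563 w 0.05947612457358911 0.05728591611770895
greybase [ 0.4438 -0.1647  0.015 ] [ 0.4791 -0.1605  0.015 ] [ 0.4923 -0.2768  0.015 ]
lowch [ 0.6454 -0.1478  0.02  ] upmouth [ 0.6499 -0.1846  0.15  ] lowtop [ 0.6413 -0.0915  0.095 ]
top lowch inner end [ 0.6428 -0.148   0.02  ] lowtop [ 0.6377 -0.0887  0.095 ]
```

Checks hold. The grey panel's top edge is 95 mm long in plan (95 expected), and its ends lie at z≈0.13 and 0.185. The empty stand's base is 59–60 mm wide, with its seat at about (0.651,-0.188) and its x axis at -82°. Now I'll go to the approach pose over the flagged panel, tilted 30°.

Call:
{"name": "move_arm", "arguments": {
  "targets": [
    {"dx": 0.01,"dy": 0.68,"dz": -0.39,"rx": 0.05,"ry": 0,"rz": 0},
    {"dx": 0.01,"dy": 0.68,"dz": -0.39,"rx": 0.05,"ry": 0,"rz": 0},
    {"dx": 0.01,"dy": 0.68,"dz": -0.39,"rx": 0.05,"ry": 0,"rz": 0},
    {"dx": 0.01,"dy": 0.68,"dz": -0.39,"rx": 0.05,"ry": 0,"rz": 0},
    {"dx": 0.01,"dy": 0.68,"dz": -0.39,"rx": 0.05,"ry": 0,"rz": 0},
    {"dx": 0.01,"dy": 0.68,"dz": -0.39,"rx": 0.05,"ry": 0,"rz": 0},
    {"dx": 0.01,"dy": 0.68,"dz": -0.39,"rx": 0.05,"ry": 0,"rz": 0},
    {"dx": 0.01,"dy": 0.68,"dz": -0.39,"rx": 0.05,"ry": 0,"rz": 0},
    {"dx": 0.01,"dy": 0.68,"dz": -0.39,"rx": 0.05,"ry": 0,"rz": 0},
    {"dx": 0.01,"dy": 0.68,"dz": -0.39,"rx": 0.05,"ry": 0,"rz": 0}
  ]
}}

```text
t: 4.0
tcp_pos: [0.559, -0.0491, 0.3232]
tool_rot: [0.702, 0.7, 0.093, -0.093]
force: [-0.7, 0.1, 0.6]
finger_gap: 0.346
gripper_force: 0.0
```

Call:
{"name": "move_arm", "arguments": {
  "targets": [
    {"dx": 0.01,"dy": 0.68,"dz": -0.39,"rx": 0.05,"ry": 0,"rz": 0},
    {"dx": 0.01,"dy": 0.68,"dz": -0.39,"rx": 0.05,"ry": 0,"rz": 0},
    {"dx": 0.01,"dy": 0.68,"dz": -0.39,"rx": 0.05,"ry": 0,"rz": 0},
    {"dx": 0.01,"dy": 0.68,"dz": -0.39,"rx": 0.05,"ry": 0,"rz": 0},
    {"dx": 0.01,"dy": 0.68,"dz": -0.39,"rx": 0.05,"ry": 0,"rz": 0},
    {"dx": 0.01,"dy": 0.68,"dz": -0.39,"rx": 0.05,"ry": 0,"rz": 0},
    {"dx": 0.01,"dy": 0.68,"dz": -0.39,"rx": 0.05,"ry": 0,"rz": 0},
    {"dx": 0.01,"dy": 0.68,"dz": -0.39,"rx": 0.05,"ry": 0,"rz": 0},
    {"dx": 0.01,"dy": 0.68,"dz": -0.39,"rx": 0.05,"ry": 0,"rz": 0},
    {"dx": 0.01,"dy": 0.68,"dz": -0.39,"rx": 0.05,"ry": 0,"rz": 0}
  ]
}}

```text
t: 5.25
tcp_pos: [0.5615, 0.1209, 0.2257]
tool_rot: [0.684, 0.682, 0.183, -0.184]
force: [-0.1, 0.6, -0.6]
finger_gap: 0.347
gripper_force: 0.0
```

```bash
cat > st.py <<'E'
from h import *
from scipy.spatial.transform import Rotation as Ro
np.set_printoptions(precision=4,suppress=True)
def st():
    s=sensors.sense();R=Ro.from_quat(s["tool_rot"]).as_matrix()
    print("t",s["t"],"tcp",np.array(s["tcp_pos"]),"y",R[:,1],"z",R[:,2],"q",np.array(s["q"]),"F",np.array(s["force"]),s["finger_gap"],s["gripper_force"]);return s,R
E
python3 - <<'E'
from st import *
s,R=st()
m=cams.camera_model("wrist");im=cams.snapshot("wrist");cv2.imwrite("pics/w3.png",im[:,:,::-1])
r=im.astype(int);k=((r[:,:,0]>110)&(r[:,:,1]<60)).astype(np.uint8);N,L,S,C=cv2.connectedComponentsWithStats(k)
for i in range(1,N):
    if S[i,4]>60:print(S[i],C[i].round(1))
print("pred hi,lo,mid",proj(m,[[.5618,.2136,.185],[.5607,.1129,.1275],[.561,.163,.157]]))
E
```

```text
t 5.25 tcp [0.5615 0.1209 0.2257] y [ 1.     -0.0028 -0.0015] z [ 0.0001  0.5014 -0.8652] q [-0.2484  0.5018  1.6387  0.5488  1.1994 -0.5003] F [-0.0995  0.6121 -0.5576] 0.3473344428365305 0.0
[275 131  13  42 492] [280.4 151.2]
[273 260  12  30 305] [278.4 274.5]
[264 296  52  45 838] [292.3 316. ]
[353 298  32  12 303] [368.3 303.3]
pred hi,lo,mid [[277.1399 126.8557]
 [276.2209 291.8117]
 [276.2553 216.0156]]
```

View pics/w3.png

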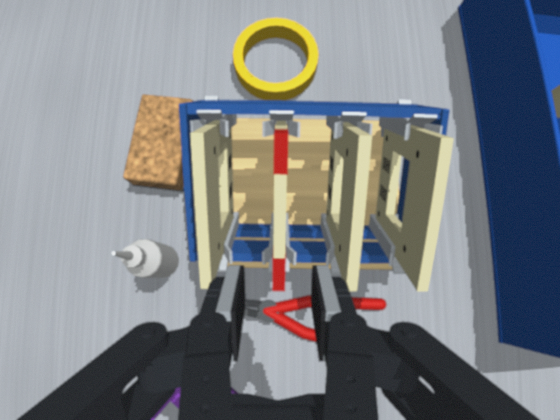

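The wrist view shows the flagged panel edge-on between the fingers: tape at (280,151) and (278,275), within 3 px of prediction. The neighbours are clear at x≈205 and 355. Now I'll descend along the slot and grip.

Call:
{"name": "move_arm", "arguments": {
  "targets": [
    {"dx": 0.03,"dy": 0.31,"dz": -0.52,"rx": 0,"ry": 0,"rz": -0.03},
    {"dx": 0.03,"dy": 0.31,"dz": -0.52,"rx": 0,"ry": 0,"rz": 0},
    {"dx": 0,"dy": 0.31,"dz": -0.52,"rx": 0,"ry": 0,"rz": 0},
    {"dx": 0,"dy": 0.31,"dz": -0.52,"rx": 0,"ry": 0,"rz": 0},
    {"dx": 0,"dy": 0.31,"dz": -0.52,"rx": 0,"ry": 0,"rz": 0},
    {"dx": 0,"dy": 0.31,"dz": -0.52,"rx": 0,"ry": 0,"rz": 0},
    {"dx": 0,"dy": 0.31,"dz": -0.52,"rx": 0,"ry": 0,"rz": 0},
    {"dx": 0,"dy": 0.31,"dz": -0.52,"rx": 0,"ry": 0,"rz": 0},
    {"dx": 0,"dy": 0,"dz": 0,"rx": 0,"ry": 0,"rz": 0},
    {"dx": 0,"dy": 0,"dz": 0,"rx": 0,"ry": 0,"rz": 0}
  ]
}}

```text
t: 6.55
tcp_pos: [0.5633, 0.1818, 0.1224]
tool_rot: [0.689, 0.677, 0.184, -0.182]
force: [0.7, -0.6, 0.4]
finger_gap: 0.347
gripper_force: 0.0
```

Call:
{"name": "move_arm", "arguments": {
  "targets": [
    {"dx": 0,"dy": 0,"dz": 0,"rx": 0,"ry": 0,"rz": 0},
    {"dx": 0,"dy": 0,"dz": 0,"rx": 0,"ry": 0,"rz": 0},
    {"dx": 0,"dy": 0,"dz": 0,"rx": 0,"ry": 0,"rz": 0},
    {"dx": 0,"dy": 0,"dz": 0,"rx": 0,"ry": 0,"rz": 0},
    {"dx": 0,"dy": 0,"dz": 0,"rx": 0,"ry": 0,"rz": 0},
    {"dx": 0,"dy": 0,"dz": 0,"rx": 0,"ry": 0,"rz": 0},
    {"dx": 0,"dy": 0,"dz": 0,"rx": 0,"ry": 0,"rz": 0},
    {"dx": 0,"dy": 0,"dz": 0,"rx": 0,"ry": 0,"rz": 0},
    {"dx": 0,"dy": 0,"dz": 0,"rx": 0,"ry": 0,"rz": 0},
    {"dx": 0,"dy": 0,"dz": 0,"rx": 0,"ry": 0,"rz": 0}
  ],
  "claw": 0,
  "newtons": 60
}}

```text
t: 7.8
tcp_pos: [0.5634, 0.1815, 0.1229]
tool_rot: [0.689, 0.677, 0.185, -0.181]
force: [-1.1, -2.1, 6.2]
finger_gap: 0.089
gripper_force: 59.1
```

```bash
python3 -c "
from st import *
st()"
```

```text
t 7.8 tcp [0.5634 0.1815 0.1229] y [ 0.9998 -0.0186 -0.0005] z [ 0.0089  0.4999 -0.8661] q [-0.1398  0.6565  1.7123  0.6534  0.955  -0.5561] F [-1.0845 -2.0567  6.2171] 0.08879845443426636 59.10662770271301
```

Gripped: the opening is 7.6 mm for the 8 mm panel. Drawing it out along the slot, then swinging clear of the rack at constant x.

Call:
{"name": "move_arm", "arguments": {
  "targets": [
    {"dx": 0,"dy": -0.13,"dz": 0.225,"rx": 0,"ry": 0,"rz": 0},
    {"dx": -0.01,"dy": -0.26,"dz": 0.45,"rx": 0,"ry": 0,"rz": 0},
    {"dx": 0,"dy": -0.26,"dz": 0.45,"rx": 0,"ry": 0,"rz": 0},
    {"dx": -0.01,"dy": -0.26,"dz": 0.45,"rx": 0,"ry": 0,"rz": 0},
    {"dx": 0,"dy": -0.26,"dz": 0.45,"rx": 0,"ry": 0,"rz": 0},
    {"dx": -0.01,"dy": -0.26,"dz": 0.45,"rx": 0,"ry": 0,"rz": 0},
    {"dx": 0,"dy": -0.26,"dz": 0.45,"rx": 0,"ry": 0,"rz": 0},
    {"dx": -0.01,"dy": -0.26,"dz": 0.45,"rx": 0,"ry": 0,"rz": 0},
    {"dx": 0,"dy": -0.26,"dz": 0.45,"rx": 0,"ry": 0,"rz": 0},
    {"dx": 0,"dy": -0.26,"dz": 0.45,"rx": 0,"ry": 0,"rz": 0}
  ]
}}

```text
t: 9.05
tcp_pos: [0.5619, 0.1195, 0.2299]
tool_rot: [0.689, 0.677, 0.184, -0.182]
force: [0.3, 0.1, -0.7]
finger_gap: 0.086
gripper_force: 58.7
```

Call:
{"name": "move_arm", "arguments": {
  "targets": [
    {"dx": 0,"dy": -0.4,"dz": 0.3,"rx": 0,"ry": 0,"rz": 0},
    {"dx": 0,"dy": -0.6,"dz": 0.1,"rx": -0.1,"ry": 0,"rz": 0},
    {"dx": 0,"dy": -0.6,"dz": 0.1,"rx": -0.1,"ry": 0,"rz": 0},
    {"dx": 0,"dy": -0.6,"dz": 0.1,"rx": -0.1,"ry": 0,"rz": 0},
    {"dx": 0,"dy": -0.6,"dz": 0.1,"rx": -0.1,"ry": 0,"rz": 0},
    {"dx": 0,"dy": -0.6,"dz": 0.1,"rx": -0.1,"ry": 0,"rz": 0},
    {"dx": 0,"dy": -0.6,"dz": 0.1,"rx": -0.1,"ry": 0,"rz": 0},
    {"dx": 0,"dy": -0.6,"dz": 0,"rx": -0.1,"ry": 0,"rz": 0},
    {"dx": 0,"dy": -0.6,"dz": 0,"rx": -0.1,"ry": 0,"rz": 0},
    {"dx": 0,"dy": -0.6,"dz": 0,"rx": -0.1,"ry": 0,"rz": 0}
  ]
}}

```text
t: 10.3
tcp_pos: [0.5617, -0.0258, 0.2518]
tool_rot: [0.713, 0.701, 0.02, -0.016]
force: [0.1, 0.4, -1.2]
finger_gap: 0.087
gripper_force: 58.8
```

```bash
cat >> st.py <<'E'
def goal(pos,yaw,flip=1):
    """tool aligned with holder (yaw deg of own x); returns shift units and rot units totals. flip=1: tool y=own y; tool z=-u"""
    s,R=st();a=np.radians(yaw);d=np.array([np.cos(a),np.sin(a),0]);y=np.array([-d[1],d[0],0])*flip;z=.5*d-np.array([0,0,.866025]);T=np.c_[np.cross(y,z),y,z]
    rv=Ro.from_matrix(T@R.T).as_rotvec();print("shift mm",(np.array(pos)-s["tcp_pos"])*1e3,"units",(np.array(pos)-s["tcp_pos"])/.025,"rot units",np.degrees(rv)/30)
E
python3 -c "
from st import *
goal([.6378,-.0883,.2193],-82.3)"
```

```text
t 10.3 tcp [ 0.5617 -0.0258  0.2518] y [ 0.9998 -0.0177  0.0062] z [ 0.0071  0.0509 -0.9987] q [-0.2721  0.4177  1.5719  0.0556  1.1594 -0.277 ] F [ 0.1181  0.3992 -1.2208] 0.0868865981866099 58.80385637283325
shift mm [ 76.146  -62.5092 -32.4905] units [ 3.0458 -2.5004 -1.2996] rot units [-1.0973 -0.0526  0.279 ]
```

Call:
{"name": "move_arm", "arguments": {
  "targets": [
    {"dx": 0.305,"dy": -0.25,"dz": -0.1,"rx": -0.11,"ry": -0.005,"rz": 0.028},
    {"dx": 0.305,"dy": -0.25,"dz": -0.1,"rx": -0.11,"ry": -0.005,"rz": 0.028},
    {"dx": 0.305,"dy": -0.25,"dz": -0.1,"rx": -0.11,"ry": -0.005,"rz": 0.028},
    {"dx": 0.305,"dy": -0.25,"dz": -0.1,"rx": -0.11,"ry": -0.005,"rz": 0.028},
    {"dx": 0.305,"dy": -0.25,"dz": -0.1,"rx": -0.11,"ry": -0.005,"rz": 0.028},
    {"dx": 0.305,"dy": -0.25,"dz": -0.1,"rx": -0.11,"ry": -0.005,"rz": 0.028},
    {"dx": 0.305,"dy": -0.25,"dz": -0.1,"rx": -0.11,"ry": -0.005,"rz": 0.028},
    {"dx": 0.305,"dy": -0.25,"dz": -0.1,"rx": -0.11,"ry": -0.005,"rz": 0.028},
    {"dx": 0.305,"dy": -0.25,"dz": -0.1,"rx": -0.11,"ry": -0.005,"rz": 0.028},
    {"dx": 0.305,"dy": -0.25,"dz": -0.1,"rx": -0.11,"ry": -0.005,"rz": 0.028}
  ]
}}

```text
t: 11.55
tcp_pos: [0.6381, -0.088, 0.2265]
tool_rot: [0.635, 0.727, -0.171, 0.195]
force: [-0.5, -0.2, -0.5]
finger_gap: 0.085
gripper_force: 58.8
```

Run:
```python
from st import *
goal([.6378,-.0883,.2193],-82.3)
m=cams.camera_model("wrist");im=cams.snapshot("wrist")
a=im[:,:,::-1]
sd=cams.snapshot("side")[:,:,::-1]
cv2.imwrite("pics/side2.png",sd);cv2.imwrite("pics/w4.png",a)
c=cv2.resize(sd[110:235,220:345],(420,420),interpolation=cv2.INTER_CUBIC)
cv2.imwrite("pics/v4.png",cv2.hconcat([a[:,90:470],c]))
```

```text
t 11.55 tcp [ 0.6381 -0.088   0.2265] y [ 0.991   0.1341 -0.0021] z [ 0.0654 -0.4967 -0.8655] q [-0.0838  0.5741  1.4855 -0.601   1.0465  0.0797] F [-0.4796 -0.2118 -0.4948] 0.0846188681721526 58.82143020629883
shift mm [-0.3286 -0.332  -7.1876] units [-0.0131 -0.0133 -0.2875] rot units [ 0.0027 -0.0036 -0.0001]
```

View pics/v4.png

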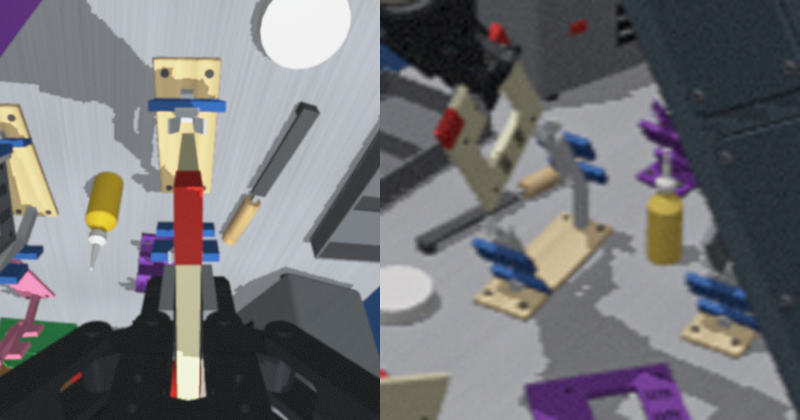

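The wrist part shows the panel edge (centre x≈188, tape 174–203) in line with the stand's lower channel (flanges at 170 and 207) and base (152–221), so it's aligned sideways and in yaw. The side part shows the panel above the empty stand with its tape up. I'll check the lengthwise position against the base end.

Run:
```python
from st import *
m=cams.camera_model("wrist")
print("base end at z .009/.012/.015:",[ (onz(m,(242,58),z),onz(m,(311,60),z)) for z in(.009,.012,.015)])
a=np.radians(-82.3);d=np.array([np.cos(a),np.sin(a),0]);n=np.array([-d[1],d[0],0]);seat=np.array([.6513,-.188,0])
P=lambda x,y,z:seat+d*x+n*y+[0,0,z]
print(proj(m,[P(-.0955,-.03,.012),P(-.0955,.03,.012),P(-.094,0,.095),P(-.0494,0,.017)]))
im=cv2.imread("pics/w4.png");hsv=cv2.cvtColor(im,cv2.COLOR_BGR2HSV)
k=((hsv[:,:,0]>12)&(hsv[:,:,0]<25)&(hsv[:,:,1]>70)&(hsv[:,:,2]>120));k=k[40:100,230:330]
ys,xs=np.nonzero(k);print("wood rows",ys.min()+40,[(r+40,xs[ys==r].min()+230,xs[ys==r].max()+230) for r in range(0,60,8) if (ys==r).any()])
s,R=st();bot=np.array(s["tcp_pos"])+R[:,2]*.0912;print("panel bottom mid",bot,proj(m,[bot,bot+R[:,0]*.055]))
```

```text
base end at z .009/.012/.015: [(array([ 0.607 , -0.0924,  0.009 ]), array([ 0.6662, -0.0861,  0.009 ])), (array([ 0.6071, -0.0909,  0.012 ]), array([ 0.6658, -0.0846,  0.012 ])), (array([ 0.6073, -0.0894,  0.015 ]), array([ 0.6653, -0.0832,  0.015 ]))]
[[243.3724  65.2721]
 [312.736   65.444 ]
 [277.6642 123.455 ]
 [277.9716 113.3952]]
wood rows 58 [(64, np.int64(244), np.int64(310)), (72, np.int64(245), np.int64(309)), (80, np.int64(245), np.int64(308)), (88, np.int64(246), np.int64(308)), (96, np.int64(246), np.int64(307))]
t 11.65 tcp [ 0.6378 -0.0872  0.2254] y [ 0.9909  0.1347 -0.0037] z [ 0.0641 -0.495  -0.8665] q [-0.0835  0.5752  1.486  -0.5989  1.0462  0.0783] F [-0.3313 -0.0705 -1.3435] 0.08574408219850847 58.806724548339844
panel bottom mid [ 0.6436 -0.1324  0.1463] [[277.1524 213.5002]
 [277.1037 132.9295]]
```

Run:
```python
from st import *
S=M["side"];T=M["top"]
a=np.radians(-82.3);d=np.array([np.cos(a),np.sin(a),0]);n=np.array([-d[1],d[0],0]);seat=np.array([.6513,-.188,0])
P=lambda x,y,z:seat+d*x+n*y+[0,0,z]
v=lambda p:np.c_[380+(p[:,0]-220)*3.36,(p[:,1]-110)*3.36]
s,R=st();b=np.array(s["tcp_pos"])+R[:,2]*.0912;X=R[:,0]*.055
print("panel bot low, high; top low,high in view",v(proj(S,[b+X,b-X,b+X-R[:,2]*.13,b-X-R[:,2]*.13])))
print("base end corners",v(proj(S,[P(-.0955,-.03,.012),P(-.0955,.03,.012),P(.0745,.03,.012),P(.0745,-.03,.012)])))
im=cams.snapshot("top")
h=cv2.cvtColor(im,cv2.COLOR_RGB2HSV)
i0=cv2.imread("pics/side0.png");h0=cv2.cvtColor(i0,cv2.COLOR_BGR2HSV)
k=((h0[:,:,0]>12)&(h0[:,:,0]<25)&(h0[:,:,1]>60)&(h0[:,:,2]>120)).astype(np.uint8);k[:165]=0;k[210:]=0;k[:,:240]=0;k[:,295:]=0
N,L,St,C=cv2.connectedComponentsWithStats(k);i=1+St[1:,4].argmax();ys,xs=np.nonzero(L==i)
e=[(xs[j],ys[j]) for j in(xs.argmin(),ys.argmax(),xs.argmax(),ys.argmin())];print("side wood extremes px",e,"view",v(np.array(e,float)))
print([onz(S,tuple(map(float,p)),.012) for p in e])
```

```text
t 11.65 tcp [ 0.6378 -0.0872  0.2254] y [ 0.9909  0.1347 -0.0037] z [ 0.0641 -0.495  -0.8665] q [-0.0835  0.5752  1.486  -0.5989  1.0462  0.0783] F [-0.3313 -0.0705 -1.3435] 0.08574408219850847 58.806724548339844
panel bot low, high; top low,high in view [[486.3893 208.8086]
 [539.0473 107.4124]
 [436.9252 131.5525]
 [495.7915  22.5178]]
base end corners [[523.5275 308.8722]
 [469.2517 290.3138]
 [558.7613 203.4222]
 [610.1821 219.1312]]
side wood extremes px [(np.int64(264), np.int64(183)), (np.int64(271), np.int64(195)), (np.int64(287), np.int64(178)), (np.int64(274), np.int64(174))] view [[527.84 245.28]
 [551.36 285.6 ]
 [605.12 228.48]
 [561.44 215.04]]
[array([ 0.6699, -0.1804,  0.012 ]), array([ 0.6102, -0.1415,  0.012 ]), array([ 0.6258, -0.2493,  0.012 ]), array([ 0.6758, -0.2425,  0.012 ])]
```

All views agree on the seat: the edge I picked was the base's lower edge at z=0, which gives a base end at -0.0937 against -0.0934 predicted. Guiding the panel in, watching the force.

Call:
{"name": "move_arm", "arguments": {
  "targets": [
    {"dx": 0.018,"dy": -0.139,"dz": -0.2425,"rx": 0,"ry": 0,"rz": 0},
    {"dx": 0.018,"dy": -0.139,"dz": -0.2425,"rx": 0,"ry": 0,"rz": 0},
    {"dx": 0.018,"dy": -0.139,"dz": -0.2425,"rx": 0,"ry": 0,"rz": 0},
    {"dx": 0.018,"dy": -0.139,"dz": -0.2425,"rx": 0,"ry": 0,"rz": 0},
    {"dx": 0.018,"dy": -0.139,"dz": -0.2425,"rx": 0,"ry": 0,"rz": 0},
    {"dx": 0.018,"dy": -0.139,"dz": -0.2425,"rx": 0,"ry": 0,"rz": 0},
    {"dx": 0.018,"dy": -0.139,"dz": -0.2425,"rx": 0,"ry": 0,"rz": 0},
    {"dx": 0,"dy": 0,"dz": 0,"rx": 0,"ry": 0,"rz": 0},
    {"dx": 0,"dy": 0,"dz": 0,"rx": 0,"ry": 0,"rz": 0},
    {"dx": 0,"dy": 0,"dz": 0,"rx": 0,"ry": 0,"rz": 0}
  ]
}}

```text
t: 12.95
tcp_pos: [0.6406, -0.1114, 0.1833]
tool_rot: [0.635, 0.728, -0.171, 0.193]
force: [-1.1, 2.6, -3.7]
finger_gap: 0.084
gripper_force: 58.5
```

```bash
python3 -c "
from st import *
goal([.6452,-.1428,.124],-82.3)"
```

```text
t 12.95 tcp [ 0.6406 -0.1114  0.1833] y [ 0.9909  0.1343 -0.0028] z [ 0.0646 -0.4945 -0.8668] q [-0.1225  0.6294  1.5174 -0.6323  0.9563  0.1049] F [-1.1208  2.6463 -3.7287] 0.08429066104352968 58.4564995765686
shift mm [  4.586  -31.3947 -59.3423] units [ 0.1834 -1.2558 -2.3737] rot units [-0.0021 -0.0056 -0.0005]
```

Call:
{"name": "move_arm", "arguments": {
  "targets": [
    {"dx": 0.018,"dy": -0.12,"dz": -0.25,"rx": 0,"ry": 0,"rz": 0},
    {"dx": 0.018,"dy": -0.12,"dz": -0.25,"rx": 0,"ry": 0,"rz": 0},
    {"dx": 0.018,"dy": -0.13,"dz": -0.2425,"rx": 0,"ry": 0,"rz": 0},
    {"dx": 0.018,"dy": -0.139,"dz": -0.2425,"rx": 0,"ry": 0,"rz": 0},
    {"dx": 0.018,"dy": -0.139,"dz": -0.2425,"rx": 0,"ry": 0,"rz": 0},
    {"dx": 0.018,"dy": -0.139,"dz": -0.2425,"rx": 0,"ry": 0,"rz": 0},
    {"dx": 0.018,"dy": -0.139,"dz": -0.2425,"rx": 0,"ry": 0,"rz": 0},
    {"dx": 0.018,"dy": -0.139,"dz": -0.2425,"rx": 0,"ry": 0,"rz": 0},
    {"dx": 0,"dy": 0,"dz": 0,"rx": 0,"ry": 0,"rz": 0},
    {"dx": 0,"dy": 0,"dz": 0,"rx": 0,"ry": 0,"rz": 0}
  ]
}}

```text
t: 14.2
tcp_pos: [0.6442, -0.1383, 0.1349]
tool_rot: [0.635, 0.728, -0.171, 0.194]
force: [-2.4, 3.0, -6.0]
finger_gap: 0.086
gripper_force: 58.5
```

```bash
python3 -c "
from st import *
goal([.6452,-.1428,.124],-82.3)"
```

```text
t 14.2 tcp [ 0.6442 -0.1383  0.1349] y [ 0.9909  0.1342 -0.0028] z [ 0.0646 -0.4952 -0.8664] q [-0.1647  0.6991  1.54   -0.6807  0.8624  0.1427] F [-2.3713  2.9827 -5.9907] 0.08580634375383527 58.47270727157593
shift mm [  1.0356  -4.5379 -10.905 ] units [ 0.0414 -0.1815 -0.4362] rot units [-0.0006 -0.0055 -0.0004]
```

Call:
{"name": "move_arm", "arguments": {
  "targets": [
    {"dx": 0,"dy": -0.03,"dz": -0.093,"rx": 0,"ry": 0,"rz": 0},
    {"dx": 0,"dy": -0.03,"dz": -0.093,"rx": 0,"ry": 0,"rz": 0},
    {"dx": 0,"dy": -0.048,"dz": -0.083,"rx": 0,"ry": 0,"rz": 0},
    {"dx": 0,"dy": -0.048,"dz": -0.083,"rx": 0,"ry": 0,"rz": 0},
    {"dx": 0,"dy": -0.048,"dz": -0.083,"rx": 0,"ry": 0,"rz": 0},
    {"dx": 0,"dy": -0.02,"dz": -0.04,"rx": 0,"ry": 0,"rz": 0},
    {"dx": 0,"dy": 0,"dz": 0,"rx": 0,"ry": 0,"rz": 0},
    {"dx": 0,"dy": 0,"dz": 0,"rx": 0,"ry": 0,"rz": 0},
    {"dx": 0,"dy": 0,"dz": 0,"rx": 0,"ry": 0,"rz": 0},
    {"dx": 0,"dy": 0,"dz": 0,"rx": 0,"ry": 0,"rz": 0}
  ]
}}

```text
t: 15.45
tcp_pos: [0.6449, -0.1433, 0.1253]
tool_rot: [0.635, 0.728, -0.171, 0.195]
force: [-4.2, 8.5, 2.9]
finger_gap: 0.088
gripper_force: 60.2
```

```bash
python3 -c "
from st import *
goal([.6452,-.1428,.124],-82.3)"
```

```text
t 15.45 tcp [ 0.6449 -0.1433  0.1253] y [ 0.9909  0.1349 -0.0006] z [ 0.0671 -0.4965 -0.8654] q [-0.1721  0.7133  1.5449 -0.6949  0.842   0.1552] F [-4.2248  8.492   2.9271] 0.08836116269309124 60.21627902984619
shift mm [ 0.2729  0.5137 -1.3202] units [ 0.0109  0.0205 -0.0528] rot units [ 0.0023 -0.0008 -0.0017]
```

The panel touches the floor (force up the slot, motion stopped at the expected depth). Releasing, then backing off along the slot.

Call:
{"name": "move_arm", "arguments": {
  "targets": [
    {"dx": 0,"dy": 0,"dz": 0,"rx": 0,"ry": 0,"rz": 0},
    {"dx": 0,"dy": 0,"dz": 0,"rx": 0,"ry": 0,"rz": 0},
    {"dx": 0,"dy": 0,"dz": 0,"rx": 0,"ry": 0,"rz": 0},
    {"dx": 0,"dy": 0,"dz": 0,"rx": 0,"ry": 0,"rz": 0},
    {"dx": -0.027,"dy": 0.2,"dz": 0.345,"rx": 0,"ry": 0,"rz": 0},
    {"dx": -0.027,"dy": 0.2,"dz": 0.345,"rx": 0,"ry": 0,"rz": 0},
    {"dx": -0.05,"dy": 0.4,"dz": 0.7,"rx": 0,"ry": 0,"rz": 0},
    {"dx": -0.05,"dy": 0.4,"dz": 0.7,"rx": 0,"ry": 0,"rz": 0},
    {"dx": -0.05,"dy": 0.4,"dz": 0.7,"rx": 0,"ry": 0,"rz": 0},
    {"dx": -0.05,"dy": 0.4,"dz": 0.7,"rx": 0,"ry": 0,"rz": 0}
  ],
  "claw": 35
}}

```text
t: 16.7
tcp_pos: [0.6387, -0.0931, 0.2124]
tool_rot: [0.635, 0.728, -0.17, 0.195]
force: [-0.3, -0.5, -0.4]
finger_gap: 0.349
gripper_force: 0.0
```

Run:
```python
from st import *
goal([.5,-.1,.3],-83.7)
im=cams.snapshot("wrist");m=cams.camera_model("wrist");cv2.imwrite("pics/w5.png",im[:,:,::-1])
def red(im):
    r=im.astype(int);k=((r[:,:,0]>110)&(r[:,:,1]<60)).astype(np.uint8);N,L,S,C=cv2.connectedComponentsWithStats(k)
    return [(S[i].tolist(),C[i].round(1).tolist()) for i in range(1,N) if S[i,4]>15]
print("wrist",red(im));sd=cams.snapshot("side");cv2.imwrite("pics/side3.png",sd[:,:,::-1]);tp=cams.snapshot("top");cv2.imwrite("pics/top3.png",tp[:,:,::-1])
print("side",red(sd));print("top",red(tp))
a=np.radians(-82.3);d=np.array([np.cos(a),np.sin(a),0]);z=np.array([0,0,1]);seat=np.array([.6513,-.188,.045]);u=-.5*d+.866*z;v=.866*d+.5*z
C=[seat+.13*u-.055*v,seat+.13*u-.029*v,seat+.13*u+.029*v,seat+.13*u+.055*v]
for n,mm in(("wrist",m),("side",M["side"]),("top",M["top"])):print(n,"pred tape ends lo..hi",proj(mm,C).round(1).tolist())
```

```text
t 16.7 tcp [ 0.6387 -0.0931  0.2124] y [ 0.9908  0.1355 -0.0003] z [ 0.0675 -0.4955 -0.866 ] q [-0.0927  0.5905  1.499  -0.6106  1.0152  0.0911] F [-0.337  -0.5007 -0.4049] 0.34946872602861295 0.0
shift mm [-138.6653   -6.9315   87.5541] units [-5.5466 -0.2773  3.5022] rot units [ 0.0002 -0.0006 -0.0495]
wrist [([272, 131, 14, 45, 556], [278.3, 153.0]), ([231, 366, 59, 34, 1421], [262.7, 384.1]), ([163, 387, 18, 23, 216], [173.5, 399.5])]
side [([387, 97, 10, 11, 54], [391.2, 100.7])]
top [([522, 101, 38, 103, 2137], [539.2, 149.4]), ([322, 138, 13, 6, 43], [328.0, 140.5])]
wrist pred tape ends lo..hi [[273.6, 136.0], [273.8, 180.0], [274.1, 266.8], [274.2, 300.9]]
side pred tape ends lo..hi [[249.8, 170.4], [253.7, 163.1], [262.1, 147.0], [265.8, 140.0]]
top pred tape ends lo..hi [[290.7, 149.6], [300.1, 147.1], [322.0, 141.4], [332.2, 138.7]]
```

The taped panel stands where predicted: upper tape at (328,140) in the top view against (327,140) predicted. Now over to the grey panel.

Call:
{"name": "move_arm", "arguments": {
  "targets": [
    {"dx": -0.7,"dy": 0,"dz": 0.6,"rx": 0,"ry": 0,"rz": -0.005},
    {"dx": -0.76,"dy": 0,"dz": 0.4,"rx": 0,"ry": 0,"rz": -0.005},
    {"dx": -0.76,"dy": -0.32,"dz": 0,"rx": 0,"ry": 0,"rz": -0.005},
    {"dx": -0.76,"dy": -0.32,"dz": 0,"rx": 0,"ry": 0,"rz": -0.005},
    {"dx": -0.76,"dy": -0.32,"dz": 0,"rx": 0,"ry": 0,"rz": -0.005},
    {"dx": -0.76,"dy": -0.32,"dz": 0,"rx": 0,"ry": 0,"rz": -0.005},
    {"dx": -0.76,"dy": -0.32,"dz": 0,"rx": 0,"ry": 0,"rz": -0.005},
    {"dx": -0.76,"dy": -0.32,"dz": -0.2,"rx": 0,"ry": 0,"rz": -0.005},
    {"dx": -0.76,"dy": -0.32,"dz": -0.2,"rx": 0,"ry": 0,"rz": -0.005},
    {"dx": -0.76,"dy": -0.32,"dz": -0.2,"rx": 0,"ry": 0,"rz": -0.005}
  ]
}}

```text
t: 18.1
tcp_pos: [0.449, -0.1584, 0.22]
tool_rot: [0.645, 0.719, -0.174, 0.192]
force: [-0.2, -0.7, -0.4]
finger_gap: 0.344
gripper_force: 0.0
```

Run:
```python
from st import *
goal([.456,-.2122,.1239],-83.7)
im=cams.snapshot("wrist");m=cams.camera_model("wrist");cv2.imwrite("pics/w6.png",im[:,:,::-1])
print("pred top edge lo,mid,hi",proj(m,[[.4487,-.1455,.130],[.4539,-.1929,.1575],[.4591,-.2403,.185]]))
h=cv2.cvtColor(im,cv2.COLOR_RGB2HSV)
for r in range(110,300,15):
    print(r,''.join('%4d'%v for v in im[r,240:320:3].mean(1)))
```

```text
t 18.1 tcp [ 0.449  -0.1584  0.22  ] y [ 0.9941  0.1085 -0.0025] z [ 0.052  -0.4968 -0.8663] q [-0.2842  0.3581  1.9502 -0.7325  0.7632  0.1299] F [-0.1839 -0.7091 -0.4272] 0.3444165082294777 0.0
shift mm [  6.9914 -53.7958 -96.1114] units [ 0.2797 -2.1518 -3.8445] rot units [-0.0006 -0.0049  0.0024]
pred top edge lo,mid,hi [[286.1649 136.9604]
 [285.408  224.148 ]
 [284.6948 298.3424]]
110   78  79  79  80  80  79  74  79  73  78  77  78  80  78  77 106 119 119 119 118 119 119 119 120 119 122 176
125  121 119 120 140 146 154 167 125 116 117 100  58  61  60  94 115 118 122 159 212 203 198 184 179 181 178 178
140  121 119 120 132 149 204 173 134 140 138 113  92  94  93 101 190 191 187 181 205 200 196 171 184 181 182 181
155  121 123 122 123 192 200 143 144 144 141 118  95  94  95 111 192 199 209 209 206 201 195 179 184 183 184 182
170  120 123 122 122 133 145 141 144 145 142 133  95  96  97 111 195 203 208 209 204 201 191 183 187 187 185 185
185  118 122 122 122 125 144 145 146 144 142 118  97  98  95 120 198 197 205 207 200 198 187 186 186 185 187 186
200  183 186 186 185 189 188 184 184 187 185 150  99  99  98 129 186 185 185 185 187 188 190 188 186 187 186 189
215  185 188 187 187 191 190 185 189 187 191 170 152 155 155 161 184 187 182 188 189 190 189 187 189 185 190 190
230  187 190 183  75  52  52  53  53  48  71 129 154 154 155 141  93  52  48  49  55  50  53 161 187 188 189 183
245  186 181 130 129 130 128 129 131 131 111 132 155 154 154 140 102 130 132 136 141 139 140 138 174 186 184 187
260  150 121 108 111 108 108 139 194 167 167 160 153 154 154 140 131 129 164 173 109 101 101 102 103 171 184 181
275   28  59 164 162 180 185 180 182 179 118 128 153 153 153 139 121 174 179 179 181 182 181 180 183  80  27  59
290   26  43 150 108 188 178 182 185 182 181 170 152 151 151 167 177 178 183 181 181 181 181 185 178  53  26  24
```

Run:
```python
from st import *
s,R=st();m=cams.camera_model("wrist");p=np.array(s["tcp_pos"])
print(proj(m,[p,p+.04*R[:,2],p+.07*R[:,2]]),"M",proj(m,[[.4539,-.1929,.1575]]))
E=np.array(m["extrinsics"]);c=-E[:3,:3].T@E[:3,3];print("cam in tool",R.T@(c-p),"boresight in tool",R.T@E[2,:3],"camx",R.T@E[0,:3])
im=cams.snapshot("wrist")
for r in(225,245,270,290):
    g=im[r,262:296].mean(1);e=np.abs(np.diff(g));print(r,g.round().astype(int).tolist())
```

```text
t 18.15 tcp [ 0.4454 -0.1584  0.219 ] y [ 0.9943  0.1062 -0.0081] z [ 0.0459 -0.4964 -0.8669] q [-0.2858  0.3575  1.9553 -0.7329  0.7649  0.1301] F [-2.5095 -0.117  -1.1109] 0.34999699661334355 0.0
[[276.7349 282.1826]
 [276.9293 244.864 ]
 [277.0341 224.8666]] M [[285.408 224.148]]
cam in tool [ 0.0847  0.0005 -0.1425] boresight in tool [-0.3282 -0.      0.9446] camx [-0.0001  1.      0.    ]
225 [188, 187, 189, 190, 189, 188, 187, 189, 189, 189, 178, 143, 115, 114, 135, 149, 153, 155, 155, 154, 153, 155, 156, 155, 154, 153, 148, 139, 150, 171, 181, 185, 184, 186]
245 [175, 174, 175, 173, 170, 174, 175, 174, 171, 159, 132, 111, 100, 109, 126, 143, 151, 154, 155, 154, 155, 153, 155, 154, 154, 154, 141, 121, 111, 130, 159, 175, 177, 177]
270 [177, 179, 190, 198, 195, 182, 173, 173, 169, 151, 130, 121, 118, 121, 132, 148, 153, 151, 153, 154, 152, 153, 153, 151, 155, 150, 140, 128, 118, 131, 149, 159, 152, 140]
290 [182, 184, 184, 183, 183, 181, 182, 180, 182, 181, 179, 180, 180, 176, 168, 155, 151, 151, 150, 150, 152, 150, 151, 151, 151, 156, 167, 177, 177, 177, 178, 179, 180, 181]
```

The arm was still settling. In the settled frame the grey edge (x≈282.5) lies within 3 px of prediction, about 3 mm to the right of the finger centre. Descending with that correction, then gripping.

Call:
{"name": "move_arm", "arguments": {
  "targets": [
    {"dx": 0.1,"dy": -0.269,"dz": -0.475,"rx": 0,"ry": 0,"rz": 0},
    {"dx": 0.08,"dy": -0.269,"dz": -0.475,"rx": 0,"ry": 0,"rz": 0},
    {"dx": 0.03,"dy": -0.269,"dz": -0.475,"rx": 0,"ry": 0,"rz": 0},
    {"dx": 0.03,"dy": -0.269,"dz": -0.475,"rx": 0,"ry": 0,"rz": 0},
    {"dx": 0.03,"dy": -0.269,"dz": -0.475,"rx": 0,"ry": 0,"rz": 0},
    {"dx": 0.03,"dy": -0.269,"dz": -0.475,"rx": 0,"ry": 0,"rz": 0},
    {"dx": 0.03,"dy": -0.269,"dz": -0.475,"rx": 0,"ry": 0,"rz": 0},
    {"dx": 0.03,"dy": -0.269,"dz": -0.475,"rx": 0,"ry": 0,"rz": 0},
    {"dx": 0,"dy": 0,"dz": 0,"rx": 0,"ry": 0,"rz": 0},
    {"dx": 0,"dy": 0,"dz": 0,"rx": 0,"ry": 0,"rz": 0}
  ]
}}

```text
t: 19.45
tcp_pos: [0.4591, -0.2118, 0.1257]
tool_rot: [0.645, 0.719, -0.173, 0.192]
force: [0.3, -0.0, 0.3]
finger_gap: 0.351
gripper_force: 0.0
```

Run:
```python
from st import *
goal([.4545,-.2122,.1239],-83.7)
im=cams.snapshot("wrist")
for r in(130,150,170,190,210,230):print(r,im[r,240:320:2].mean(1).round().astype(int).tolist())
```

```text
t 19.45 tcp [ 0.4591 -0.2118  0.1257] y [ 0.994   0.109  -0.0013] z [ 0.0534 -0.497  -0.8661] q [-0.3946  0.5606  1.9957 -1.0052  0.5458  0.365 ] F [ 0.2788 -0.0085  0.3491] 0.3511185196181793 0.0
shift mm [-4.5966 -0.3807 -1.7792] units [-0.1839 -0.0152 -0.0712] rot units [-0.0001 -0.0025  0.0014]
130 [83, 79, 81, 81, 84, 81, 84, 83, 81, 81, 79, 85, 82, 83, 85, 83, 83, 80, 86, 90, 92, 88, 114, 124, 126, 125, 126, 125, 124, 125, 126, 124, 126, 124, 127, 125, 124, 127, 124, 126]
150 [129, 122, 118, 117, 119, 123, 123, 116, 97, 76, 70, 72, 71, 71, 74, 71, 74, 83, 127, 146, 138, 135, 130, 123, 130, 169, 196, 212, 214, 213, 210, 207, 205, 203, 202, 195, 174, 185, 187, 190]
170 [121, 121, 118, 117, 118, 106, 67, 63, 63, 61, 60, 61, 59, 62, 62, 59, 60, 71, 175, 173, 127, 131, 136, 134, 134, 137, 138, 183, 226, 224, 209, 207, 203, 203, 198, 178, 189, 191, 190, 188]
190 [150, 147, 146, 148, 124, 101, 100, 101, 101, 101, 99, 100, 101, 101, 102, 102, 103, 87, 154, 201, 202, 199, 202, 204, 211, 214, 215, 214, 211, 209, 206, 205, 202, 199, 179, 191, 191, 191, 192, 191]
210 [145, 152, 148, 148, 133, 105, 103, 102, 103, 104, 103, 105, 103, 105, 104, 103, 104, 93, 178, 205, 203, 202, 203, 205, 207, 211, 214, 213, 209, 207, 205, 204, 202, 183, 191, 195, 194, 195, 196, 194]
230 [141, 146, 147, 127, 105, 102, 105, 103, 104, 103, 105, 105, 106, 105, 106, 106, 105, 91, 106, 132, 138, 137, 139, 156, 195, 189, 150, 141, 156, 196, 205, 204, 185, 193, 196, 195, 196, 193, 195, 195]
```

Commanded x carried through, so the panel is 5 mm left of the finger centre. Correcting while closing.

Call:
{"name": "move_arm", "arguments": {
  "targets": [
    {"dx": -0.19,"dy": 0,"dz": -0.06,"rx": 0,"ry": 0,"rz": 0},
    {"dx": 0,"dy": 0,"dz": 0,"rx": 0,"ry": 0,"rz": 0},
    {"dx": 0,"dy": 0,"dz": 0,"rx": 0,"ry": 0,"rz": 0},
    {"dx": 0,"dy": 0,"dz": 0,"rx": 0,"ry": 0,"rz": 0},
    {"dx": 0,"dy": 0,"dz": 0,"rx": 0,"ry": 0,"rz": 0},
    {"dx": 0,"dy": 0,"dz": 0,"rx": 0,"ry": 0,"rz": 0},
    {"dx": 0,"dy": 0,"dz": 0,"rx": 0,"ry": 0,"rz": 0},
    {"dx": 0,"dy": 0,"dz": 0,"rx": 0,"ry": 0,"rz": 0},
    {"dx": 0,"dy": 0,"dz": 0,"rx": 0,"ry": 0,"rz": 0},
    {"dx": 0,"dy": 0,"dz": 0,"rx": 0,"ry": 0,"rz": 0}
  ],
  "claw": 0
}}

```text
t: 20.75
tcp_pos: [0.4539, -0.2115, 0.1244]
tool_rot: [0.645, 0.719, -0.173, 0.192]
force: [-3.1, 4.1, 4.9]
finger_gap: 0.086
gripper_force: 60.0
```

```bash
python3 -c "
from st import *
goal([.4545,-.2122,.1239],-83.7)"
```

```text
t 20.75 tcp [ 0.4539 -0.2115  0.1244] y [ 0.9941  0.1088 -0.0019] z [ 0.0528 -0.4972 -0.866 ] q [-0.3984  0.56    2.0089 -1.0242  0.538   0.3834] F [-3.0684  4.0625  4.9188] 0.0855149911307705 60.03454327583313
shift mm [ 0.645  -0.6862 -0.5001] units [ 0.0258 -0.0274 -0.02  ] rot units [ 0.0003 -0.0036  0.0019]
```

Gripped. Drawing it out along its slot.

Call:
{"name": "move_arm", "arguments": {
  "targets": [
    {"dx": -0.013,"dy": 0.13,"dz": 0.225,"rx": 0,"ry": 0,"rz": 0},
    {"dx": -0.027,"dy": 0.2585,"dz": 0.45,"rx": 0,"ry": 0,"rz": 0},
    {"dx": -0.027,"dy": 0.2585,"dz": 0.45,"rx": 0,"ry": 0,"rz": 0},
    {"dx": -0.027,"dy": 0.2585,"dz": 0.45,"rx": 0,"ry": 0,"rz": 0},
    {"dx": -0.027,"dy": 0.2585,"dz": 0.45,"rx": 0,"ry": 0,"rz": 0},
    {"dx": -0.027,"dy": 0.2585,"dz": 0.45,"rx": 0,"ry": 0,"rz": 0},
    {"dx": -0.027,"dy": 0.2585,"dz": 0.45,"rx": 0,"ry": 0,"rz": 0},
    {"dx": -0.027,"dy": 0.2585,"dz": 0.45,"rx": 0,"ry": 0,"rz": 0},
    {"dx": -0.027,"dy": 0.2585,"dz": 0.45,"rx": 0,"ry": 0,"rz": 0},
    {"dx": -0.027,"dy": 0.2585,"dz": 0.45,"rx": 0,"ry": 0,"rz": 0}
  ]
}}

```text
t: 22.0
tcp_pos: [0.4479, -0.1499, 0.2319]
tool_rot: [0.645, 0.719, -0.173, 0.192]
force: [-0.2, 0.2, -0.4]
finger_gap: 0.086
gripper_force: 58.8
```

```bash
python3 -c "
from st import *
goal([.5624,.123,.2242],89,-1)"
```

```text
t 22.0 tcp [ 0.4479 -0.1499  0.2319] y [ 0.994   0.1091 -0.0012] z [ 0.0535 -0.497  -0.8661] q [-0.2656  0.3346  1.9412 -0.7099  0.7955  0.1151] F [-0.1995  0.2365 -0.3619] 0.08628363483466767 58.827831745147705
shift mm [114.5482 272.9107  -7.6685] units [ 4.5819 10.9164 -0.3067] rot units [ 1.9989  0.0898 -0.2207]
```

Call:
{"name": "move_arm", "arguments": {
  "targets": [
    {"dx": 0.458,"dy": 0.44,"dz": 0.1,"rx": 0.1,"ry": 0.0045,"rz": -0.011},
    {"dx": 0.458,"dy": 0.44,"dz": 0.1,"rx": 0.1,"ry": 0.0045,"rz": -0.011},
    {"dx": 0.458,"dy": 0.44,"dz": 0.1,"rx": 0.1,"ry": 0.0045,"rz": -0.011},
    {"dx": 0.458,"dy": 0.44,"dz": 0.1,"rx": 0.1,"ry": 0.0045,"rz": -0.011},
    {"dx": 0.458,"dy": 0.44,"dz": 0.1,"rx": 0.1,"ry": 0.0045,"rz": -0.011},
    {"dx": 0.458,"dy": 0.44,"dz": 0.1,"rx": 0.1,"ry": 0.0045,"rz": -0.011},
    {"dx": 0.458,"dy": 0.44,"dz": 0.1,"rx": 0.1,"ry": 0.0045,"rz": -0.011},
    {"dx": 0.458,"dy": 0.44,"dz": 0.1,"rx": 0.1,"ry": 0.0045,"rz": -0.011},
    {"dx": 0.458,"dy": 0.44,"dz": 0.1,"rx": 0.1,"ry": 0.0045,"rz": -0.011},
    {"dx": 0.458,"dy": 0.44,"dz": 0.1,"rx": 0.1,"ry": 0.0045,"rz": -0.011}
  ]
}}

```text
t: 23.25
tcp_pos: [0.5626, -0.0396, 0.2566]
tool_rot: [0.69, 0.724, 0.007, 0.005]
force: [0.0, -0.3, -0.5]
finger_gap: 0.084
gripper_force: 58.9
```

```bash
python3 -c "
from st import *
goal([.5624,.123,.2242],89,-1)"
```

```text
t 23.25 tcp [ 0.5626 -0.0396  0.2566] y [0.9988 0.0471 0.016 ] z [ 0.0159  0.0031 -0.9999] q [-0.2723  0.4095  1.5699  0.008   1.1477 -0.3226] F [ 0.0496 -0.3366 -0.4955] 0.08424690997234936 58.8767409324646
shift mm [ -0.1978 162.614  -32.3692] units [-0.0079  6.5046 -1.2948] rot units [ 0.9951  0.0446 -0.1125]
```

Call:
{"name": "move_arm", "arguments": {
  "targets": [
    {"dx": 0,"dy": 0.65,"dz": 0,"rx": 0.0995,"ry": 0.0045,"rz": -0.0113},
    {"dx": 0,"dy": 0.65,"dz": 0,"rx": 0.0995,"ry": 0.0045,"rz": -0.0113},
    {"dx": 0,"dy": 0.65,"dz": 0,"rx": 0.0995,"ry": 0.0045,"rz": -0.0113},
    {"dx": 0,"dy": 0.65,"dz": 0,"rx": 0.0995,"ry": 0.0045,"rz": -0.0113},
    {"dx": 0,"dy": 0.65,"dz": 0,"rx": 0.0995,"ry": 0.0045,"rz": -0.0113},
    {"dx": 0,"dy": 0.65,"dz": -0.2,"rx": 0.0995,"ry": 0.0045,"rz": -0.0113},
    {"dx": 0,"dy": 0.65,"dz": -0.2,"rx": 0.0995,"ry": 0.0045,"rz": -0.0113},
    {"dx": 0,"dy": 0.65,"dz": -0.2,"rx": 0.0995,"ry": 0.0045,"rz": -0.0113},
    {"dx": 0,"dy": 0.65,"dz": -0.2,"rx": 0.0995,"ry": 0.0045,"rz": -0.0113},
    {"dx": 0,"dy": 0.65,"dz": -0.2,"rx": 0.0995,"ry": 0.0045,"rz": -0.0113}
  ]
}}

```text
t: 24.5
tcp_pos: [0.5624, 0.1228, 0.2314]
tool_rot: [0.689, 0.677, 0.184, -0.181]
force: [0.5, -0.2, -0.5]
finger_gap: 0.084
gripper_force: 58.9
```

Call:
{"name": "move_arm", "arguments": {
  "targets": [
    {"dx": 0,"dy": 0,"dz": 0,"rx": 0,"ry": 0,"rz": 0},
    {"dx": 0,"dy": 0,"dz": 0,"rx": 0,"ry": 0,"rz": 0},
    {"dx": 0,"dy": 0,"dz": 0,"rx": 0,"ry": 0,"rz": 0},
    {"dx": 0,"dy": 0,"dz": 0,"rx": 0,"ry": 0,"rz": 0},
    {"dx": 0,"dy": 0,"dz": 0,"rx": 0,"ry": 0,"rz": 0},
    {"dx": 0,"dy": 0,"dz": 0,"rx": 0,"ry": 0,"rz": 0},
    {"dx": 0,"dy": 0,"dz": 0,"rx": 0,"ry": 0,"rz": 0},
    {"dx": 0,"dy": 0,"dz": 0,"rx": 0,"ry": 0,"rz": 0},
    {"dx": 0,"dy": 0,"dz": 0,"rx": 0,"ry": 0,"rz": 0},
    {"dx": 0,"dy": 0,"dz": 0,"rx": 0,"ry": 0,"rz": 0}
  ]
}}

```text
t: 25.75
tcp_pos: [0.5625, 0.1221, 0.2311]
tool_rot: [0.69, 0.677, 0.184, -0.181]
force: [-0.4, 0.7, -0.6]
finger_gap: 0.085
gripper_force: 58.9
```

Run:
```python
from st import *
goal([.5634,.1815,.1229],89,-1)
sd=cams.snapshot("side");w=cams.snapshot("wrist");cv2.imwrite("pics/w7.png",w[:,:,::-1]);cv2.imwrite("pics/side4.png",sd[:,:,::-1])
a=w[:,150:400,::-1];b=cv2.resize(sd[165:290,140:290,::-1],(504,420),interpolation=cv2.INTER_CUBIC)
cv2.imwrite("pics/v7.png",cv2.hconcat([a,b]))
```

```text
t 25.75 tcp [0.5625 0.1221 0.2311] y [ 0.9998 -0.0186 -0.0004] z [ 0.0089  0.4981 -0.8671] q [-0.2452  0.4915  1.6375  0.5481  1.1982 -0.4786] F [-0.3512  0.728  -0.5842] 0.08531224747739453 58.863953948020935
shift mm [   0.937    59.3977 -108.1908] units [ 0.0375  2.3759 -4.3276] rot units [ 0.0041 -0.0009  0.0022]
```

View pics/v7.png

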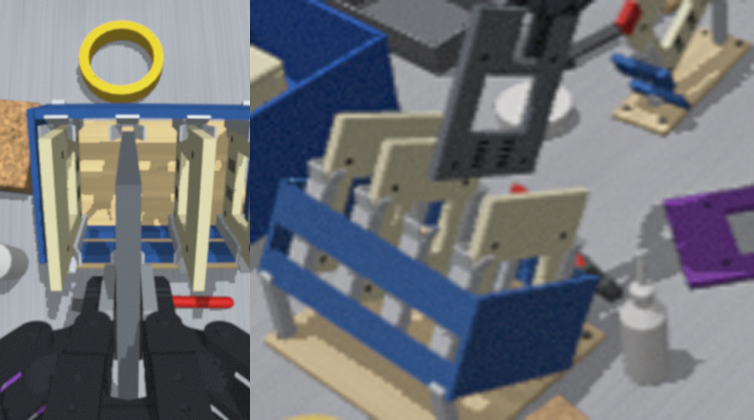

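The wrist part shows the grey panel edge (x≈128) in line with slot 3's upper channel at (127,125), and the side part shows the panel over the gap. I'll compare grip offsets with the first panel numerically, since the edge profile gives the position along its width.

Run:
```python
from st import *
for f in("w4","w7"):
    im=cv2.imread(f"pics/{f}.png")[:,275:281].astype(float).mean(1)
    print(f,[(r,im[r].round().astype(int).tolist()) for r in list(range(120,142,2))+list(range(164,204,3))])
```

```text
w4 [(120, [240, 239, 235]), (122, [211, 230, 236]), (124, [163, 220, 234]), (126, [162, 220, 234]), (128, [162, 219, 235]), (130, [162, 220, 235]), (132, [143, 196, 217]), (134, [99, 126, 131]), (136, [94, 116, 117]), (138, [93, 116, 117]), (140, [92, 115, 116]), (164, [93, 115, 117]), (167, [92, 115, 116]), (170, [66, 81, 107]), (173, [22, 24, 98]), (176, [24, 27, 99]), (179, [23, 27, 98]), (182, [22, 25, 98]), (185, [24, 27, 102]), (188, [48, 52, 196]), (191, [40, 42, 156]), (194, [38, 42, 156]), (197, [39, 43, 157]), (200, [40, 43, 157]), (203, [41, 43, 157])]
w7 [(120, [93, 90, 86]), (122, [93, 90, 87]), (124, [120, 117, 114]), (126, [151, 168, 173]), (128, [151, 204, 223]), (130, [138, 181, 201]), (132, [106, 108, 108]), (134, [102, 95, 89]), (136, [102, 96, 90]), (138, [102, 96, 90]), (140, [101, 94, 90]), (164, [102, 96, 90]), (167, [102, 95, 90]), (170, [102, 95, 91]), (173, [101, 95, 90]), (176, [101, 95, 90]), (179, [102, 95, 90]), (182, [102, 94, 89]), (185, [114, 107, 101]), (188, [119, 112, 105]), (191, [119, 112, 106]), (194, [118, 112, 105]), (197, [119, 112, 106]), (200, [118, 111, 105]), (203, [119, 112, 105])]
```

Offsets differ by only 1–1.5 mm. Guiding it down into slot 3.

Call:
{"name": "move_arm", "arguments": {
  "targets": [
    {"dx": 0.002,"dy": 0.17,"dz": -0.31,"rx": 0,"ry": 0,"rz": 0},
    {"dx": 0.002,"dy": 0.17,"dz": -0.31,"rx": 0,"ry": 0,"rz": 0},
    {"dx": 0.003,"dy": 0.17,"dz": -0.31,"rx": 0,"ry": 0,"rz": 0},
    {"dx": 0.003,"dy": 0.17,"dz": -0.31,"rx": 0,"ry": 0,"rz": 0},
    {"dx": 0.003,"dy": 0.17,"dz": -0.31,"rx": 0,"ry": 0,"rz": 0},
    {"dx": 0.003,"dy": 0.17,"dz": -0.31,"rx": 0,"ry": 0,"rz": 0},
    {"dx": 0.003,"dy": 0.17,"dz": -0.31,"rx": 0,"ry": 0,"rz": 0},
    {"dx": 0.003,"dy": 0.17,"dz": -0.31,"rx": 0,"ry": 0,"rz": 0},
    {"dx": 0,"dy": 0,"dz": 0,"rx": 0,"ry": 0,"rz": 0},
    {"dx": 0,"dy": 0,"dz": 0,"rx": 0,"ry": 0,"rz": 0}
  ]
}}

```text
t: 27.1
tcp_pos: [0.5632, 0.1561, 0.1692]
tool_rot: [0.69, 0.677, 0.184, -0.181]
force: [-0.3, -0.2, -0.5]
finger_gap: 0.088
gripper_force: 58.9
```

```bash
python3 -c "
from st import *
goal([.5634,.1815,.1229],89,-1)"
```

```text
t 27.1 tcp [0.5632 0.1561 0.1692] y [ 0.9998 -0.0186 -0.0001] z [ 0.0092  0.498  -0.8671] q [-0.1845  0.581   1.6881  0.6006  1.0536 -0.5173] F [-0.3041 -0.201  -0.4564] 0.08751197900986797 58.86386454105377
shift mm [  0.2212  25.4299 -46.3077] units [ 0.0088  1.0172 -1.8523] rot units [ 0.0042 -0.0002  0.0023]
```

No contact force so far. Continuing the last 53 mm, slower at the end.

Call:
{"name": "move_arm", "arguments": {
  "targets": [
    {"dx": 0,"dy": 0.15,"dz": -0.27,"rx": 0,"ry": 0,"rz": 0},
    {"dx": 0,"dy": 0.15,"dz": -0.27,"rx": 0,"ry": 0,"rz": 0},
    {"dx": 0,"dy": 0.15,"dz": -0.27,"rx": 0,"ry": 0,"rz": 0},
    {"dx": 0,"dy": 0.15,"dz": -0.27,"rx": 0,"ry": 0,"rz": 0},
    {"dx": 0,"dy": 0.15,"dz": -0.27,"rx": 0,"ry": 0,"rz": 0},
    {"dx": 0,"dy": 0.09,"dz": -0.17,"rx": 0,"ry": 0,"rz": 0},
    {"dx": 0,"dy": 0.09,"dz": -0.17,"rx": 0,"ry": 0,"rz": 0},
    {"dx": 0,"dy": 0.09,"dz": -0.16,"rx": 0,"ry": 0,"rz": 0},
    {"dx": 0,"dy": 0,"dz": 0,"rx": 0,"ry": 0,"rz": 0},
    {"dx": 0,"dy": 0,"dz": 0,"rx": 0,"ry": 0,"rz": 0}
  ]
}}

```text
t: 28.35
tcp_pos: [0.5633, 0.1811, 0.1237]
tool_rot: [0.689, 0.677, 0.184, -0.18]
force: [-2.4, -3.9, 5.1]
finger_gap: 0.088
gripper_force: 60.0
```

```bash
python3 -c "
from st import *
goal([.5634,.1815,.1229],89,-1)"
```

```text
t 28.35 tcp [0.5633 0.1811 0.1237] y [ 0.9998 -0.0183  0.0007] z [ 0.0098  0.4979 -0.8672] q [-0.1395  0.6544  1.7125  0.651   0.9544 -0.5543] F [-2.3593 -3.892   5.1169] 0.08844339827692907 59.97738540172577
shift mm [ 0.0618  0.3546 -0.7913] units [ 0.0025  0.0142 -0.0317] rot units [0.0044 0.0014 0.0017]
```

Axial force of 6 N at the expected depth. A small extra press will confirm the floor before release.

Call:
{"name": "move_arm", "arguments": {
  "targets": [
    {"dx": 0,"dy": 0.02,"dz": -0.035,"rx": 0,"ry": 0,"rz": 0},
    {"dx": 0,"dy": 0.02,"dz": -0.035,"rx": 0,"ry": 0,"rz": 0},
    {"dx": 0,"dy": 0,"dz": 0,"rx": 0,"ry": 0,"rz": 0},
    {"dx": 0,"dy": 0,"dz": 0,"rx": 0,"ry": 0,"rz": 0},
    {"dx": 0,"dy": 0,"dz": 0,"rx": 0,"ry": 0,"rz": 0},
    {"dx": 0,"dy": 0,"dz": 0,"rx": 0,"ry": 0,"rz": 0},
    {"dx": 0,"dy": 0,"dz": 0,"rx": 0,"ry": 0,"rz": 0},
    {"dx": 0,"dy": 0,"dz": 0,"rx": 0,"ry": 0,"rz": 0},
    {"dx": 0,"dy": 0,"dz": 0,"rx": 0,"ry": 0,"rz": 0},
    {"dx": 0,"dy": 0,"dz": 0,"rx": 0,"ry": 0,"rz": 0}
  ]
}}

```text
t: 29.6
tcp_pos: [0.5636, 0.1812, 0.1236]
tool_rot: [0.689, 0.677, 0.185, -0.18]
force: [-4.2, -10.2, 16.5]
finger_gap: 0.087
gripper_force: 61.9
```

Call:
{"name": "move_arm", "arguments": {
  "targets": [
    {"dx": 0,"dy": 0,"dz": 0,"rx": 0,"ry": 0,"rz": 0},
    {"dx": 0,"dy": 0,"dz": 0,"rx": 0,"ry": 0,"rz": 0},
    {"dx": 0,"dy": 0,"dz": 0,"rx": 0,"ry": 0,"rz": 0},
    {"dx": 0,"dy": 0,"dz": 0,"rx": 0,"ry": 0,"rz": 0},
    {"dx": 0,"dy": -0.2,"dz": 0.345,"rx": 0,"ry": 0,"rz": 0},
    {"dx": 0,"dy": -0.2,"dz": 0.345,"rx": 0,"ry": 0,"rz": 0},
    {"dx": 0,"dy": -0.4,"dz": 0.7,"rx": 0,"ry": 0,"rz": 0},
    {"dx": 0,"dy": -0.4,"dz": 0.7,"rx": 0,"ry": 0,"rz": 0},
    {"dx": 0,"dy": -0.4,"dz": 0.7,"rx": 0,"ry": 0,"rz": 0},
    {"dx": 0,"dy": -0.4,"dz": 0.7,"rx": 0,"ry": 0,"rz": 0}
  ],
  "claw": 35
}}

```text
t: 30.85
tcp_pos: [0.5631, 0.1318, 0.2097]
tool_rot: [0.69, 0.677, 0.184, -0.18]
force: [0.1, -0.1, -0.7]
finger_gap: 0.348
gripper_force: 0.0
```

Call:
{"name": "move_arm", "arguments": {
  "targets": [
    {"dx": 0,"dy": -0.5,"dz": 0.6,"rx": 0,"ry": 0,"rz": 0},
    {"dx": -0.2,"dy": -0.5,"dz": 0.6,"rx": -0.05,"ry": 0,"rz": 0},
    {"dx": -0.4,"dy": -0.5,"dz": 0.6,"rx": -0.1,"ry": 0,"rz": 0},
    {"dx": -0.4,"dy": -0.5,"dz": 0.6,"rx": -0.1,"ry": 0,"rz": 0},
    {"dx": -0.4,"dy": -0.5,"dz": 0.5,"rx": -0.1,"ry": 0,"rz": 0},
    {"dx": -0.4,"dy": -0.5,"dz": 0.3,"rx": -0.1,"ry": 0,"rz": 0},
    {"dx": -0.4,"dy": -0.5,"dz": 0,"rx": -0.1,"ry": 0,"rz": 0},
    {"dx": -0.4,"dy": -0.5,"dz": 0,"rx": -0.1,"ry": 0,"rz": 0},
    {"dx": 0,"dy": 0,"dz": 0,"rx": 0,"ry": 0,"rz": 0},
    {"dx": 0,"dy": 0,"dz": 0,"rx": 0,"ry": 0,"rz": 0}
  ]
}}

```text
t: 32.1
tcp_pos: [0.4982, 0.0327, 0.2888]
tool_rot: [0.71, 0.698, 0.067, -0.061]
force: [-0.2, 0.2, -0.1]
finger_gap: 0.346
gripper_force: 0.0
```

Run:
```python
from st import *
st()
t0=cv2.imread("pics/top0.png");tp=cams.snapshot("top")[:,:,::-1];sd=cams.snapshot("side")[:,:,::-1];w=cams.snapshot("wrist")[:,:,::-1]
cv2.imwrite("pics/top9.png",tp);cv2.imwrite("pics/side9.png",sd);cv2.imwrite("pics/w9.png",w)
def red(im,t=(95,65)):
    r=im.astype(int);k=((r[:,:,2]>t[0])&(r[:,:,1]<t[1])&(r[:,:,0]<t[1])).astype(np.uint8);N,L,S,C=cv2.connectedComponentsWithStats(k)
    return [(S[i].tolist(),C[i].round(1).tolist()) for i in range(1,N) if S[i,4]>12 and S[i,0]<380]
print("top",red(tp));print("side",red(sd))
a=np.radians(-82.3);d=np.array([np.cos(a),np.sin(a),0]);z=np.array([0,0,1]);u=-.5*d+.866*z;v=.866*d+.5*z
seat=np.array([.6513,-.188,.045])
for lift in(0,.01):
    C=[seat+(.13+lift)*u+k*v for k in(-.055,-.029,.029,.055)]
    print("lift",lift,"side",proj(M["side"],C).round(1).tolist(),"top",proj(M["top"],C).round(1).tolist())
# grey panel: mid-grey rows in side vs cream in start; top edge positions
for n,i0,i1,box in(("top",t0,tp,(120,220,140,225)),("side",cv2.imread("pics/side0.png"),sd,(190,290,140,250))):
    D=np.abs(i0.astype(int)-i1).sum(2)[box[0]:box[1],box[2]:box[3]]>90;ys,xs=np.nonzero(D);print(n,"changed box in rack",D.sum(),xs.min()+box[2],xs.max()+box[2],ys.min()+box[0],ys.max()+box[0])
```

```text
t 32.1 tcp [0.4982 0.0327 0.2888] y [ 0.9998 -0.018   0.0067] z [ 0.0098  0.1804 -0.9835] q [-0.2679  0.2874  1.6829  0.1894  1.2161 -0.3205] F [-0.2491  0.1707 -0.0998] 0.34633577172318986 0.0
top [([322, 138, 13, 6, 48], [327.8, 140.4]), ([225, 146, 5, 9, 28], [227.0, 149.9]), ([290, 146, 9, 6, 32], [294.2, 148.7]), ([241, 148, 6, 13, 46], [243.5, 154.4])]
side [([328, 91, 7, 17, 71], [331.3, 100.5]), ([249, 166, 7, 7, 22], [251.9, 168.9])]
lift 0 side [[249.8, 170.4], [253.7, 163.1], [262.1, 147.0], [265.8, 140.0]] top [[290.7, 149.6], [300.1, 147.1], [322.0, 141.4], [332.2, 138.7]]
lift 0.01 side [[248.8, 168.8], [252.6, 161.4], [261.1, 145.3], [264.8, 138.2]] top [[288.7, 149.3], [298.2, 146.8], [320.2, 141.0], [330.5, 138.3]]
top changed box in rack 670 161 224 157 219
side changed box in rack 429 188 226 212 262
```

Pressing 2 mm raised the force to 19 N with no travel, so the grey panel is on its floor. The taped panel's tape ends (290 and 322–335 in the top view) match the home position. Both panels are released and the arm is clear, so I'm handing in.

```bash
python3 -c "
from station import order
print(order.sign_off())"
```

```text
the job is handed in; nothing more can be done
None
```

I moved the taped panel into the empty stand and the grey panel into rack slot 3, guided both down to contact and released them, and handed the job in at about 32 s; no verdict came back, and the taped panel may sit 2–3 mm above its floor, inside the 7 mm limit.

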